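# Fan the printed colour swatches along the display tray

### The job

Lay the three printed colour swatches in the display tray as an overlapping, shingled row, squarely and in the middle of the deck: the white one first, lying on the ramp up by the head stop, then the orange one leaning on it, then the blue one leaning on the orange, each leaving a strip about 30 mm wide of the one before showing. Then slide the tray's end stop up against the blue swatch, without shoving the row together, so that the fan cannot slip. Leave the other things on the bench where they are.

Things in the scene. Friction and masses are not known exactly. Their poses are not given: they have to be found in the camera images.
- tray: mint-green display tray, fixed to the bench. Origin under its middle, on the table; x across, y along it to its head end (roughly the robot's left), z up. On a grey foot plate (70 x 260 mm, 6 mm high) stands a level deck 30 mm wide, 250 mm long, top at z = 30 mm; swatches (46 mm) overhang it 8 mm each side. Foot end at -y.
- ramp_toe (a point): where the tray's ramp meets the deck, on the centre line: tray y = 33 mm, z = 30 mm; axes as the tray's. From here the ramp, 30 mm wide, climbs towards tray +y at 0.2014 rad (11.5 degrees) for 71 mm, up to the fixed head stop: front face at tray y = 104 mm, 12 mm thick, top at z = 56 mm.
- ramp_home (a point): centre of a swatch lying flush on the ramp, its lower edge at the toe: tray y = 66.5 mm, z = 40 mm; axes as the tray's. Each further swatch, 30 mm nearer the foot, lies face to face on the one before at the same slope and centre height, its lower edge on the deck.
- swatch_white: White printed colour swatch: a rigid plate 46 mm wide (its x axis), 70 mm long (its y axis) and 6 mm thick (z), about 25 g, with a small slot through one end. Origin at the centre of the plate. Starts flat on the table between the robot and the tray, its length roughly along world y. Either end may lead and either face may be up.
- swatch_orange: Orange printed colour swatch: a rigid plate 46 mm wide (its x axis), 70 mm long (its y axis) and 6 mm thick (z), about 25 g, with a small slot through one end. Origin at the centre of the plate. Starts flat on the table between the robot and the tray, its length roughly along world y. Either end may lead and either face may be up.
- swatch_blue: Dark blue printed colour swatch: a rigid plate 46 mm wide (its x axis), 70 mm long (its y axis) and 6 mm thick (z), about 25 g, with a small slot through one end. Origin at the centre of the plate. Starts flat on the table between the robot and the tray, its length roughly along world y. Either end may lead and either face may be up.
- end_stop (a joint): position of the sliding end stop along the tray, in m: 0 at the foot end, growing towards the head (tray +y), up to 0.12. Slides with about 1.5 N of friction and stays where it is left.
- stop_face (a point): middle of the end stop's upright face that looks up the row (tray +y), 5 mm above the deck; axes as the tray's. The stop, a grey slider with a black ribbed grip on top, is 24 mm across the tray and 16 mm along it (the grip from 2 to 16 mm behind the face, 20 to 46 mm above the deck). A swatch in the row touches the face when its centre is 35 mm from it along the tray.
- roller_left: Bystander: orange printed roller bracket, 44 x 30 mm foot, 55 mm tall, standing left of the tray. Leave it where it is.
- roller_far: Bystander: a second roller bracket of the same kind, standing beyond the tray. Leave it where it is.
- screw_jar: Bystander: clear jar with grey cap, 48 mm across, 55 mm tall, right of the tray. Leave it where it is.
- solder_spool: Bystander: silver spool standing on end, 54 mm across, 42 mm tall, on the right. Leave it where it is.
- screwdriver: Bystander: red-handled screwdriver, 170 mm long, lying beyond the tray. Leave it where it is.
- bearing: Bystander: steel bearing ring, 26 mm across, 9 mm high, lying left of the swatches. Leave it where it is.
Things that resemble listed ones, but are neither listed nor needed, are in the scene too. Leave any green or pink look-alike of the swatch_white alone. Several things look just like the swatch_blue: the one meant starts nearest to the robot's base.

How it is judged:
By the outcome, as a careful person would: the job done as asked, in the order asked, and still so for the second after the job is handed in, with the robot touching nothing.
It also fails if it takes over 72 s, if anything falls off the work surface, if the arm or the gripper's body presses on something with over 40 N, if the wrist force passes 120 N, or if a joint passes its speed limit or range.

### The arm

A 6-joint arm with a two-finger parallel gripper is mounted at the origin on the work surface. World frame = base frame: x ahead of the robot, y to its left, z up, the work surface at z = 0. Lengths are in mm, angles in rad, forces in N, time in s.
With the tool pointing down it reaches from about 275 to 750 mm from the base axis. Payload 10.2 kg.
Tool frame: the origin (TCP) lies midway between the tips of the shut fingers; the grasp point (between the pads) lies 19 mm behind it (ctrl.grip_depth is the distance from the TCP to the grasp point, in mm); y points along the fingers, x is the direction in which the jaws open and shut, and the axes are right-handed (so a half turn about y gives the same grasp; the last joint's range is limited). The gripper opens to 85 mm and grips with 20 to 120 N. Pads are 22 mm wide; open, the fingers measure 114 mm over their backs; the gripper's body (76 mm by 85 mm) begins 54 mm behind the grasp point. The pads swing forward as they close: fully open they stand 13 mm farther back than shut.
Start: joints at [0.931, 0.313, 1.498, -0, 1.331, -0.223], TCP at [212.552, 480.055, 231.294] pointing down, gripper open.
Joint ranges: [-2.94, 2.94], [-0.97, 2.17], [0.19, 2.56], [-1.23, 4.37], [0.02, 3.11], [-2.88, 2.88]. Speed limits (rad/s): [2.39, 2.39, 3.01, 3.14, 3.14, 3.14].

### API

Orientations are given as a unit quaternion [w, x, y, z].
In Python, from rig import ctrl gives the robot as it stands. The module is installed in compiled form; this text tells all that it offers.
- The arm moves only by the tool drive_tool, never from a script. Its arguments are lists of equal length, an entry for each row: "gripper": the closure, from 0 (fully open) to 1 (shut); "offset": the shift along the tool's x, y, z in m, a list of three; "turn": the turn about the tool's y in degrees. In form: {"gripper": [gripper, ...], "offset": [[tx, ty, tz], ...], "turn": [turn, ...]}. A call has 1 to 20 rows; each row shifts and turns the commanded pose from where the row before left it, along the tool's axes as they then stand; what a row does not reach is not made up. A row lasts 1/12 s, in which the tool goes at most 41.7 mm and 7.16 degrees, less where a joint would pass 70% of its speed; a pose out of reach is approached as far as the arm can. A call is refused whole if a number of a shift passes 0.0417 or a number of a turn 7.16, either way. A call with a gripper value outside its range is refused whole. The fingers move at their own pace and stop on an object; "force" is the grip in N (left out, the last holds). Time passes only in rows, so rows that do not move let the fingers close. It gives the time, the measured TCP pose, the force and the opening at its end, in the units of the state.
- ctrl.sense(): the state, without advancing time (a new reading comes with each control period).
- ctrl.capture(name): name is "scene" or "top"; returns (picture, depth): 384x512x3 uint8, red, green, blue; 384x512 float32, mm along the optical axis (not along the pixel's ray), 0 where there is no reading.
- ctrl.camera_params(name): a dict with "fovy" (degrees; the focal length in pixels is half the picture's height over the tangent of half this angle, whatever the lens; pixels are square), "cx", "cy" (the principal point, pixels), "view" (4x4, takes a point from world to camera coordinates). Camera axes: x right, y down, z forward; pixel columns grow to the right and rows downward; lengths in mm; the calibration is good to about 2 mm. A picture is of the moment at which its call begins. camera_params takes no time and is no camera call.
- ctrl.finish_job(): hands the job in, once; it reports no verdict.
Trained networks look in the newest picture that a camera, given by its name, has taken for a name from the list of things; names that differ only in an ending like _2 or _b are one class to them, and where a whole thing is asked for, a point or a joint stands for the part that bears it (a point fixed in the world has none). Each returns a list of dicts, best first, with "score" (0 to 1); they miss things now and then, are a little off and sometimes report something else, mostly with a low value. They report only what shows in the picture. A call takes as long as a camera call. They do not tell look-alikes from the thing itself.
- ctrl.boxes_of(camera, query): "centre" ([x, y, z] in mm, in the coordinates of the camera as it stood for that picture, good to about 4 mm: the middle of the surface that is visible of it).
- ctrl.regions_of(camera, query): "mask" (384x512 bool, what is visible of it).
- ctrl.pinpoint(camera, query): "centre" ([x, y, z] in mm, in the coordinates of the camera as it stood for that picture, good to about 4 mm: a listed point, or the origin of a listed thing).
The state is a dict: "time_s": time; "joints": joint angles; "dq": joint speeds; "tau": joint torques, N m; "eef_pos": TCP position; "ee_rot": TCP orientation; "force": force on the tool from outside, world axes, zero at the start; "wrist_torque": the same for the moment, N m; "grip_width": opening from 0.0 (shut) to 1.0 (fully open).
Only numpy, scipy, OpenCV 4.12 (cv2) and the standard library are available. Lean on these libraries where they do the work, as an engineer would, in place of code of your own. Each camera call takes 0.05 s, during which the arm holds its last target.

## Working session

There is one attempt and no reset: what is moved stays moved. The work goes in short steps, Python scripts to look and compute and a tool call to move; the robot and the scene stay as the last step left them, time stands still between calls to the robot, and variables do not carry over. Pictures are saved under pics/ and viewed, and the job is handed in when it is done.

Besides the shell and the picture viewer there is one more tool, called after "Request:" by a JSON object that holds its "op" and its "data", one argument or row to a line. drive_tool: Moves the arm, as the interface text tells. Its arguments: {"type":"object","properties":{"gripper":{"type":"array","items":{"type":"number"}},"offset":{"type":"array","items":{"type":"array","items":{"type":"number"}}},"turn":{"type":"array","items":{"type":"number"}},"force":{"type":"number"}},"required":["gripper","offset","turn"]}

```bash
mkdir -p pics; cat > h.py <<'E'
import numpy as np, cv2
from rig import ctrl
def cam(n):
    p=ctrl.camera_params(n); f=192/np.tan(np.radians(p['fovy'])/2); return p,f,np.array(p['view'])
def unproj(n,u,v,d):
    p,f,V=cam(n); c=np.stack([(u-p['cx'])/f*d,(v-p['cy'])/f*d,d,np.ones_like(d)],-1); return (c@np.linalg.inv(V).T)[...,:3]
def c2w(n,c):
    return (np.linalg.inv(cam(n)[2])@np.append(c,1))[:3]
def w2p(n,w):
    p,f,V=cam(n); c=(V@np.append(w,1))[:3]; return c[0]/c[2]*f+p['cx'],c[1]/c[2]*f+p['cy']
def save(n,name):
    im,d=ctrl.capture(n); cv2.imwrite(f'pics/{name}.png',im[...,::-1]); np.savez(f'pics/{name}.npz',im=im,d=d); return im,d
def cloud(n,d):
    v,u=np.mgrid[:384,:512].astype(float); return unproj(n,u,v,d.astype(float))
E
python3 - <<'E'
from h import *
for n in('scene','top'):
    save(n,n+'0'); p,f,V=cam(n); print(n,p['fovy'],p['cx'],p['cy'],np.round(np.linalg.inv(V),3).tolist())
    
print(ctrl.sense())
E
```

```text
scene 45.44622624913083 261.2708002181453 194.26712251360047 [[-0.838, 0.398, -0.374, 964.892], [0.546, 0.623, -0.56, 566.193], [0.011, -0.673, -0.739, 830.424], [0.0, 0.0, 0.0, 1.0]]
top 47.594001544864184 252.03644445228625 194.61943172327312 [[0.023, -0.998, 0.057, 499.527], [-0.999, -0.024, -0.021, -1.555], [0.023, -0.057, -0.998, 1037.302], [0.0, 0.0, 0.0, 1.0]]
{'time_s': 0.1, 'joints': array([ 9.30619515e-01,  3.13368460e-01,  1.49832694e+00, -1.76993671e-06,
        1.33100282e+00, -2.23419215e-01]), 'dq': array([-0.00065513,  0.00086167, -0.0024656 ,  0.0013548 , -0.00209411,
        0.00235786]), 'tau': array([ 3.10570511e-03, -4.12895465e+01, -2.60139960e+01, -1.51087256e-04,
        3.07792870e-03,  7.87005047e-05]), 'eef_pos': array([212.40575274, 479.87444669, 230.81826233]), 'ee_rot': array([-0.59248472,  0.59275656,  0.38538035, -0.38611332]), 'force': array([ 0.44420107, -0.57867029,  0.31367416]), 'wrist_torque': array([ 0.01590535,  0.01896341, -0.01643157]), 'grip_width': 0.9973887007156349}
```

View pics/scene0.png

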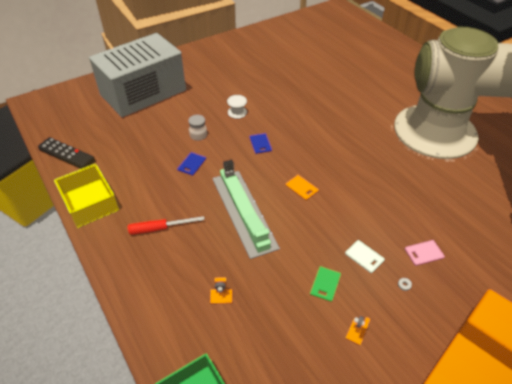

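View pics/top0.png

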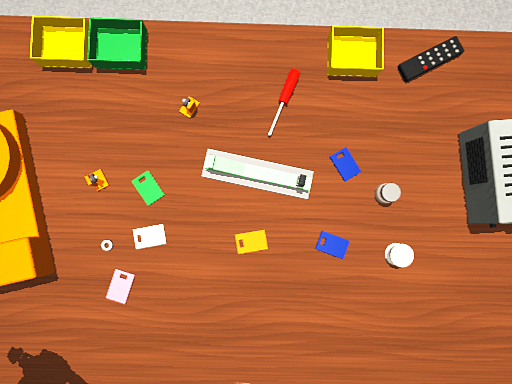

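```bash
cat > m.py <<'E'
from h import *
from scipy.spatial.transform import Rotation as Ro
def swatches(n):
    for q in ('swatch_white','swatch_orange','swatch_blue'):
        for r in ctrl.regions_of(n,q):
            m=r['mask'].astype(np.uint8); 
            if m.sum()<20: continue
            v,u=np.nonzero(m); rect=cv2.minAreaRect(np.stack([u,v],1).astype(np.float32))
            P=W[m>0]; P=P[np.isfinite(P).all(1)]
            # plane top z=6 projection
            c=P.mean(0); C=np.cov((P-c)[:,:2].T); w,E=np.linalg.eigh(C); a=np.degrees(np.arctan2(E[1,1],E[0,1]))
            rr=cv2.minAreaRect(P[:,:2].astype(np.float32))
            print(q,round(r['score'],2),m.sum(),'px',u.mean().round(1),v.mean().round(1),'mean',c.round(1),'med z',np.median(P[:,2]).round(1),'axis',a.round(1),'len',np.sqrt(12*w).round(1),'rect',np.round(rr[0],1),np.round(rr[1],1),round(rr[2],1))
for n in('top','scene'):
    im,d=save(n,n+'1'); W=cloud(n,d); W[d==0]=np.nan
    swatches(n)
    for q in('tray','ramp_toe','ramp_home','stop_face','swatch_white','swatch_orange','swatch_blue'):
        print(n,q,[(round(r['score'],2),c2w(n,r['centre']).round(1)) for r in ctrl.pinpoint(n,q)])
s=ctrl.sense(); q=s['ee_rot']; print(Ro.from_quat(np.r_[q[1:],q[0]]).as_matrix().round(3),s['time_s'])
E
python3 m.py
```

```text
swatch_white 0.92 582 px 120.6 285.6 mean [338.9 277.6   6. ] med z 5.9 axis 162.4 len [46.4 68.5] rect [338.8 277.9] [46.3 69.4] 73.1
swatch_white 0.72 545 px 150.3 235.4 mean [456.8 213.    6.2] med z 6.4 axis 97.8 len [44.7 69.2] rect [456.5 214.8] [45.  70.6] 10.2
swatch_white 0.63 607 px 148.5 187.4 mean [569.8 221.4   5.5] med z 5.9 axis -148.6 len [49.4 68.8] rect [570.1 223.1] [71.  52.1] 38.7
swatch_orange 0.63 535 px 252.5 241.1 mean [448.9 -27.2   6.3] med z 6.4 axis 105.2 len [46.3 66.9] rect [448.8 -25.8] [45.9 71.5] 10.7
swatch_blue 0.73 582 px 333.3 244.5 mean [ 445.1 -218.7    6. ] med z 6.1 axis 70.8 len [47.7 71.6] rect [ 446.  -218.7] [73.8 48.8] 69.1
swatch_blue 0.73 491 px 346.5 164.9 mean [ 635.2 -248.1    6. ] med z 6.1 axis -145.2 len [48.4 62.2] rect [ 639.1 -247.9] [67.8 50.6] 33.0
top tray [(0.89, array([606.4, -33. ,  -1.5]))]
top ramp_toe [(0.65, array([613.8,  -2.9,  31.6]))]
top ramp_home [(0.62, array([623.6,  31.5,  42.2])), (0.34, array([ 593.7, -123.7,   37.6]))]
top stop_face [(0.51, array([ 592.1, -123.6,   38.9]))]
top swatch_white [(0.95, array(
[... 1037 characters left out ...]
ene tray [(0.89, array([610.8, -36.9,   4.4])), (0.7, array([ 451.7, -217.1,    2.5]))]
scene ramp_toe [(0.65, array([618.6,  -3.1,  32.4])), (0.31, array([459.7, 213.9,  -1.2]))]
scene ramp_home [(0.85, array([625.5,  28.1,  46.5]))]
scene stop_face [(0.68, array([ 592.4, -126.9,   33.1]))]
scene swatch_white [(0.9, array([575.9, 220.1,   4.3])), (0.89, array([457.5, 216.2,   1.2])), (0.77, array([342.5, 276.7,   2.3])), (0.28, array([447.6, -26.1,   7.2]))]
scene swatch_orange [(0.84, array([452.4, -24. ,   7.1]))]
scene swatch_blue [(0.62, array([ 641.8, -245.8,    3.9])), (0.56, array([ 449.8, -218.2,    1.9]))]
[[ 0.405 -0.    -0.914]
 [ 0.914  0.     0.405]
 [-0.    -1.     0.   ]] 1.2
```

```bash
cat > t.py <<'E'
from h import *
# refine: unproject mask pixels onto known plane, using depth only for selection
def planepts(n,u,v,z):
    a=unproj(n,u,v,np.full(u.shape,100.)); o=np.linalg.inv(cam(n)[2])[:3,3]; dd=a-o; t=(z-o[2])/dd[:,2]; return o+dd*t[:,None]
for n in('top','scene'):
    z=np.load(f'pics/{n}1.npz'); im,d=z['im'],z['d']; W=cloud(n,d); W[d==0]=np.nan
    hsv=cv2.cvtColor(im,cv2.COLOR_RGB2HSV)
    box=(np.abs(W[...,0]-610)<70)&(np.abs(W[...,1]+33)<160)
    big=cv2.resize(im,None,fx=1,fy=1)
    wood=(hsv[...,1]>120)&((hsv[...,0]<25)|(hsv[...,0]>170))
    m=box&~wood&(W[...,2]>-5); m=cv2.morphologyEx(m.astype(np.uint8),cv2.MORPH_OPEN,np.ones((3,3)))
    k,l,st,_=cv2.connectedComponentsWithStats(m); i=1+st[1:,4].argmax(); m=l==i
    P=W[m]; rr=cv2.minAreaRect(P[:,:2].astype(np.float32)); print(n,m.sum(),'foot',np.round(rr[0],1),np.round(rr[1],1),round(rr[2],2))
    g=m&(W[...,2]>25)&(W[...,2]<34); P=W[g]; rr=cv2.minAreaRect(P[:,:2].astype(np.float32)); print('deck',np.round(rr[0],1),np.round(rr[1],1),round(rr[2],2),np.median(P[:,2]))
    g=m&(W[...,2]>24); P=W[g]; c=P[:,:2].mean(0);w,E=np.linalg.eigh(np.cov((P[:,:2]-c).T)); print('all raised',c,np.degrees(np.arctan2(E[1,1],E[0,1])),np.sqrt(12*w), P[:,2].max())
    g=m&(W[...,2]>60); print('grip',W[g].mean(0),g.sum(),W[g][:,2].max())
    v,u=np.nonzero(m);y0,y1,x0,x1=v.min()-5,v.max()+5,u.min()-5,u.max()+5
    o=im.copy(); o[~m]=o[~m]//2
    cv2.imwrite(f'pics/tray_{n}.png',cv2.resize(np.vstack([im[y0:y1,x0:x1],o[y0:y1,x0:x1]]),None,fx=4 if n=='top' else 3,fy=4 if n=='top' else 3,interpolation=cv2.INTER_NEAREST)[...,::-1])
E
python3 t.py
```

```text
top 3194 foot [609.7 -34.7] [261.5  70.4] 79.23
deck [609.7 -36.1] [250.2  30.5] 79.26 30.301439072336677
all raised [609.38731175 -34.49545709] 79.09380344395728 [ 30.71561662 248.439366  ] 79.87784055779139
grip [ 590.4714395  -133.44668111   74.73291426] 77 79.87784055779139
scene 2900 foot [607.6 -49. ] [288.6  76.7] 79.13
deck [611.2 -36.7] [252.6  31.5] 78.98 30.227168537326975
all raised [614.3931162  -27.03376125] 79.1430623937385 [ 31.36212091 265.66496692] 79.09500122802285
grip [ 594.48936844 -131.02462924   71.18894843] 80 79.09500122802285
```

```bash
cat > s.py <<'E'
from h import *
for n in('top','scene'):
    z=np.load(f'pics/{n}1.npz'); im,d=z['im'],z['d']; W=cloud(n,d); W[d==0]=np.nan
    hsv=cv2.cvtColor(im,cv2.COLOR_RGB2HSV).astype(int)
    for q,c in(('white',(456,214)),('orange',(449,-26)),('blue',(446,-218.5))):
        box=(np.hypot(W[...,0]-c[0],W[...,1]-c[1])<52)
        bg=box&(np.hypot(W[...,0]-c[0],W[...,1]-c[1])>46)
        b=np.median(im[bg].astype(int),0); p=W[box&(W[...,2]>4)]
        fg=np.median(im[box&(np.hypot(W[...,0]-c[0],W[...,1]-c[1])<18)].astype(int),0)
        t=((im-b)@(fg-b))/((fg-b)@(fg-b)); m=(box&(t>.5)).astype(np.uint8)
        m=cv2.morphologyEx(m,cv2.MORPH_OPEN,np.ones((2,2)));k,l,st,_=cv2.connectedComponentsWithStats(m); m=l==1+st[1:,4].argmax()
        cs,_=cv2.findContours(m.astype(np.uint8),cv2.RETR_EXTERNAL,cv2.CHAIN_APPROX_NONE); f=np.zeros_like(im[...,0]); cv2.drawContours(f,cs,-1,1,-1)
        v,u=np.nonzero(f); o=np.linalg.inv(cam(n)[2])[:3,3]; dd=unproj(n,u.astype(float),v.astype(float),np.full(len(u),100.))-o; P=o+dd*((6-o[2])/dd[:,2])[:,None]
        cc=P[:,:2].mean(0); w,E=np.linalg.eigh(np.cov((P[:,:2]-cc).T)); rr=cv2.minAreaRect(P[:,:2].astype(np.float32))
        print(n,q,cc.round(1),(np.degrees(np.arctan2(E[1,1],E[0,1]))%180).round(1),np.sqrt(12*w).round(1),np.round(rr[0],1),np.round(rr[1],1),round(rr[2],1), m.sum())
E
python3 s.py
python3 - <<'E'
from h import *
im=np.load('pics/top1.npz')['im']
cv2.imwrite('pics/z.png',cv2.resize(im[140:300,90:360],None,fx=2.9,fy=2.9,interpolation=cv2.INTER_CUBIC)[...,::-1])
E
```

```text
top white [453.  213.6] 102.6 [47.5 73. ] [453.  213.6] [47.8 72.8] 11.4 610
top orange [445.9 -25.7] 101.1 [46.6 71.7] [445.7 -25.9] [46.7 71.4] 10.7 571
top blue [ 443.1 -218.5] 70.8 [46.8 71.6] [ 443.  -218.4] [71.7 46.8] 70.8 572
scene white [456.9 216.9] 101.3 [49.9 71.8] [456.9 216. ] [50.1 71.7] 11.8 620
scene orange [449.5 -23. ] 99.8 [48.7 69.8] [449.3 -22.5] [48.  70.7] 10.5 388
scene blue [ 447.3 -212.3] 70.8 [46.2 73.2] [ 447.1 -213.1] [74.1 46.7] 70.6 311
```

View pics/z.png

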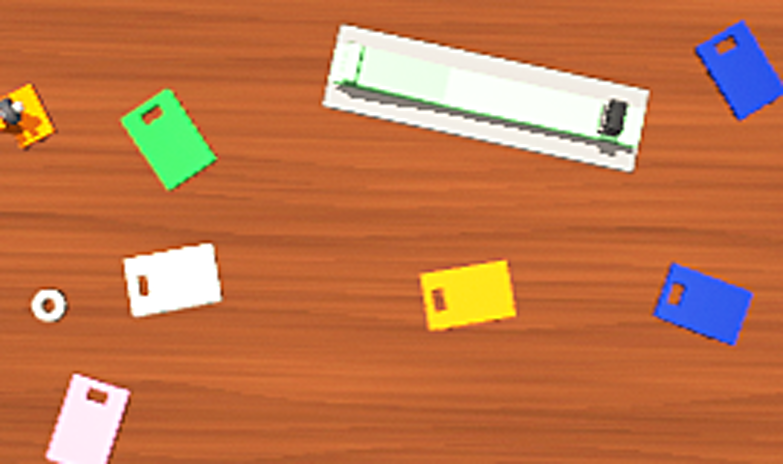

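```bash
cat > d.py <<'E'
from h import *
for n in('top','scene'):
    z=np.load(f'pics/{n}1.npz'); im,d=z['im'],z['d']; W=cloud(n,d); W[d==0]=np.nan
    for q,c,zl,zh,r in(('white',(456,214),3.2,9,50),('orange',(449,-26),3.2,9,50),('blue',(446,-218.5),3.2,9,50),('deck',(610,-35),25,58,150),('foot',(610,-35),3.5,58,160)):
        m=(np.hypot(W[...,0]-c[0],W[...,1]-c[1])<r)&(W[...,2]>zl)&(W[...,2]<zh)
        m=cv2.morphologyEx(m.astype(np.uint8),cv2.MORPH_OPEN,np.ones((2,2)));k,l,st,_=cv2.connectedComponentsWithStats(m); m=l==1+st[1:,4].argmax()
        P=W[m]; v,u=np.nonzero(m)
        cc=P[:,:2].mean(0); w,E=np.linalg.eigh(np.cov((P[:,:2]-cc).T)); rr=cv2.minAreaRect(P[:,:2].astype(np.float32))
        print(n,q,cc.round(1),(np.degrees(np.arctan2(E[1,1],E[0,1]))%180).round(1),np.sqrt(12*w).round(1),np.round(rr[0],1),np.round(rr[1],1),round(rr[2],1), m.sum(),u.mean(),v.mean())
    g=np.median(W[260:280,200:230,2]) if n=='top' else 0
    print('table z',g)
E
python3 d.py
```

```text
top white [nan nan] nan [nan nan] [453.  212.7] [45.9 64.9] 11.7 410 151.4609756097561 237.4878048780488
top orange [nan nan] nan [nan nan] [445.7 -27.2] [46.4 67. ] 10.8 410 253.2951219512195 241.82439024390243
top blue [nan nan] nan [nan nan] [ 443.  -220.5] [71.6 46.6] 69.6 416 334.3605769230769 245.7403846153846
top deck [nan nan] nan [nan nan] [607.8 -40.4] [253.6  28.7] 79.5 1327 256.2607385079126 172.64883195177092
top foot [nan nan] nan [nan nan] [607.4 -39.2] [259.   69.7] 79.3 2896 257.78556629834253 174.36118784530387
table z nan
scene white [nan nan] nan [nan nan] [455.2 216.4] [49.3 68.1] 11.7 531 365.25047080979283 256.8474576271187
scene orange [nan nan] nan [nan nan] [450.6 -23.1] [44.9 68.2] 10.8 360 302.3777777777778 187.65555555555557
scene blue [ 446.7 -212.3] 66.8 [47.6 70.2] [ 445.7 -212.4] [72.4 49.5] 70.6 283 261.3851590106007 143.98233215547702
scene deck [nan nan] nan [nan nan] [585.1 -37.6] [271.2  37.8] 70.3 1153 246.95576756287946 209.78143972246315
scene foot [nan nan] nan [nan nan] [605.1 -41.5] [274.9  66.7] 77.5 2533 245.9253849190683 214.63166206079748
table z 0
```

```bash
cat > go.py <<'E'
import sys
from h import *
from scipy.spatial.transform import Rotation as Ro
def st():
    s=ctrl.sense(); q=s['ee_rot']; R=Ro.from_quat(np.r_[q[1:],q[0]]).as_matrix(); return s,R,np.degrees(np.arctan2(R[1,0],R[0,0]))
def move(x,y,z,ang=None):
    s,R,a=st(); p=s['eef_pos']; t=a if ang is None else ang
    r=np.radians(t); d=np.array([x,y,z])-p; tx=d@[np.cos(r),np.sin(r),0]; tz=d@[-np.sin(r),np.cos(r),0]
    print('now',p.round(1),'ang',round(a,2),'t',round(s['time_s'],2),'| turn',round(a-t,2),'then tool mm x,y,z',round(tx,1),round(-d[2],1),round(tz,1),'tilt',R[2].round(4))
if __name__=='__main__': move(*map(float,sys.argv[1:]))
E
python3 go.py 455 215.2 60 11.7
```

```text
now [212.5 480.1 231.3] ang 66.12 t 1.2 | turn 54.42 then tool mm x,y,z 183.7 171.3 -308.5 tilt [-0. -1.  0.]
```

Request:
{"op": "drive_tool", "data": {
  "gripper": [0,0,0,0,0,0,0,0,0,0,0,0,0,0,0,0,0,0,0,0],
  "offset": [
    [0,0.01,0],
    [0,0.01,0],
    [0,0.01,0],
    [0,0.01,0],
    [0,0.01,0],
    [0,0.01,0],
    [0,0.01,0],
    [0,0.01,0],
    [0.0184,0.008,-0.0309],
    [0.0184,0.008,-0.0309],
    [0.0184,0.008,-0.0309],
    [0.0184,0.008,-0.0309],
    [0.0184,0.008,-0.0309],
    [0.0184,0.008,-0.0309],
    [0.0184,0.008,-0.0309],
    [0.0184,0.008,-0.0309],
    [0.0184,0.008,-0.0309],
    [0.0184,0.008,-0.0309],
    [0,0,0],
    [0,0,0]
  ],
  "turn": [6.8,6.8,6.8,6.8,6.8,6.8,6.8,6.8,0,0,0,0,0,0,0,0,0,0,0,0],
  "force": 20
}}

```text
time_s: 2.87
eef_pos: [456.2, 213.7, 70.9]
ee_rot: [-0.704, 0.704, 0.071, -0.071]
force: [0.1, 0.4, 0.6]
grip_width: 1.002
```

```bash
python3 go.py 455 215.2 0 11.7; python3 - <<'E'
from h import *
a,_=save('top','top2'); b,_=save('scene','scene2')
cv2.imwrite('pics/z2.png',np.hstack([cv2.resize(a[180:300,80:220],(440,377)),cv2.resize(b[170:310,300:440],(360,360))[:,:] if 0 else cv2.resize(b[170:310,300:440],(350,377))])[...,::-1])
E
```

```text
now [456.2 213.7  70.9] ang 11.55 t 2.87 | turn -0.15 then tool mm x,y,z -0.8 70.9 1.7 tilt [-8.e-04 -1.e+00  0.e+00]
```

View pics/z2.png

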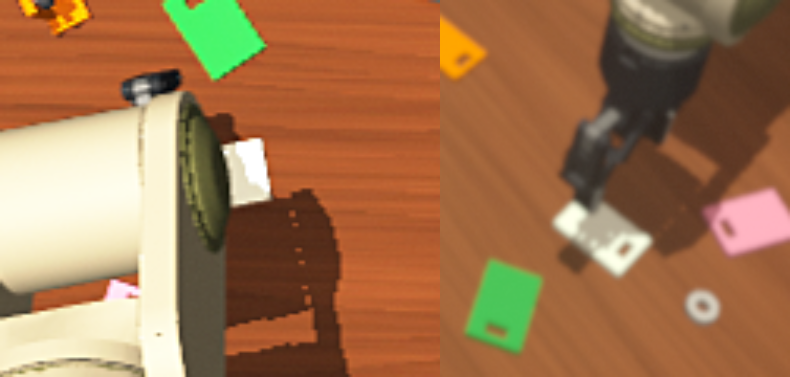

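Request:
{"op": "drive_tool", "data": {
  "gripper": [0,0,0,0,0,1,1,1,1,1,1,1],
  "offset": [
    [-0.0008,0.0233,0.0017],
    [0,0.0233,0],
    [0,0.0235,0],
    [0,0,0],
    [0,0,0],
    [0,0,0],
    [0,0,0],
    [0,0,0],
    [0,0,0],
    [0,0,0],
    [0,0,0],
    [0,0,0]
  ],
  "turn": [0,0,0,0,0,0,0,0,0,0,0,0],
  "force": 20
}}

```text
time_s: 3.97
eef_pos: [454.9, 216.6, 2.4]
ee_rot: [0.704, -0.703, -0.073, 0.072]
force: [-2.1, 0.7, 7.7]
grip_width: 0.522
```

```bash
python3 go.py 623 30 110 -10.85; python3 - <<'E'
from h import *
b,_=save('scene','scene3')
cv2.imwrite('pics/z3.png',cv2.resize(b[170:310,300:440],(600,600))[...,::-1])
E
```

```text
now [454.9 216.6   2.4] ang 11.72 t 3.97 | turn 22.57 then tool mm x,y,z 200.2 -107.6 -151.6 tilt [ 1.8e-03 -1.0e+00  1.0e-04]
```

View pics/z3.png

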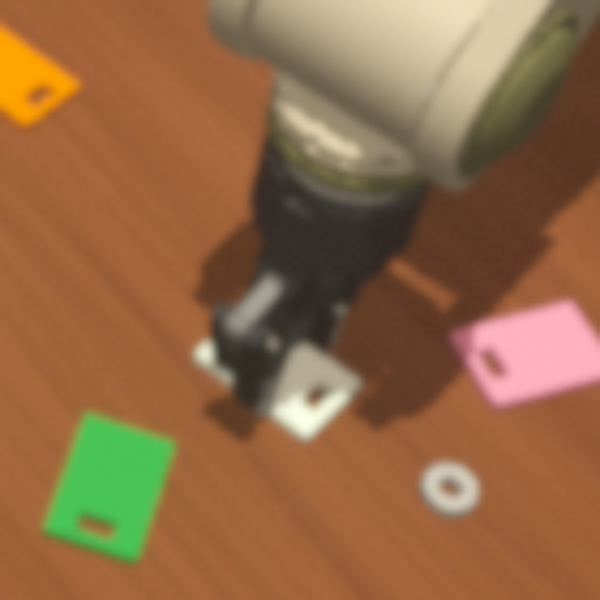

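Request:
{"op": "drive_tool", "data": {
  "gripper": [1,1,1,1,1,1,1,1,1,1,1,1,1,1,1],
  "offset": [
    [0,-0.01,0],
    [0,-0.025,0],
    [0,-0.025,0],
    [0,-0.025,0],
    [0.0,-0.024,0],
    [0.025,0,-0.019],
    [0.025,0,-0.019],
    [0.025,0,-0.019],
    [0.025,0,-0.019],
    [0.025,0,-0.019],
    [0.025,0,-0.019],
    [0.025,0,-0.019],
    [0.025,0,-0.019],
    [0,0,0],
    [0,0,0]
  ],
  "turn": [0,5.6,5.6,5.6,5.77,0,0,0,0,0,0,0,0,0,0]
}}

```text
time_s: 5.27
eef_pos: [622.6, 28.3, 110.6]
ee_rot: [0.704, -0.704, 0.067, -0.068]
force: [-0.7, -0.4, -1.0]
grip_width: 0.52
```

```bash
python3 go.py 623 30 110 -10.85; python3 - <<'E'
from h import *
b,_=save('scene','scene4');a,_=save('top','top4')
cv2.imwrite('pics/z4.png',cv2.resize(b[110:270,180:340],(600,600),interpolation=cv2.INTER_CUBIC)[...,::-1])
cv2.imwrite('pics/z4t.png',cv2.resize(a[110:270,150:350],(600,480),interpolation=cv2.INTER_CUBIC)[...,::-1])
E
```

```text
now [622.6  28.3 110.6] ang -10.96 t 5.27 | turn -0.11 then tool mm x,y,z 0.1 0.6 1.8 tilt [ 3.e-04 -1.e+00  1.e-04]
```

View pics/z4.png

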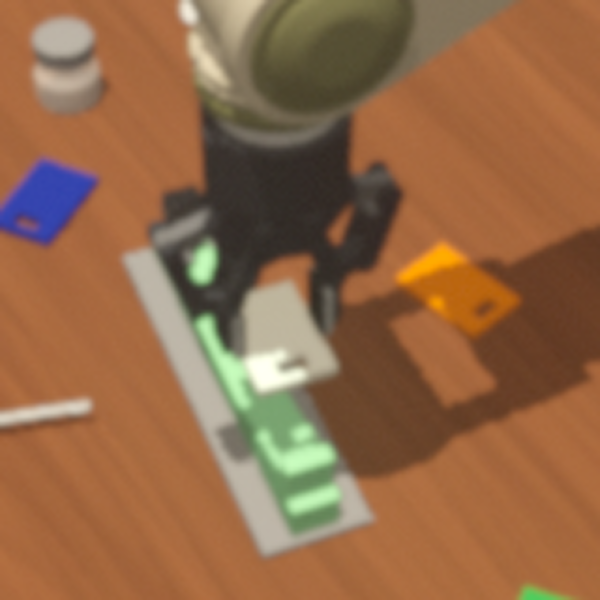

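View pics/z4t.png

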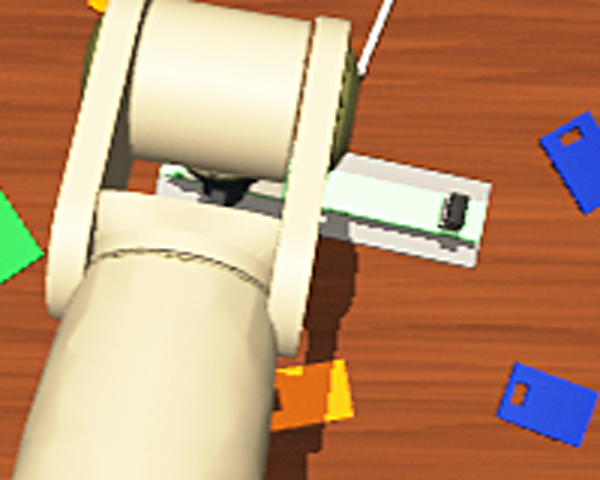

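```bash
cat > c.py <<'E'
from h import *
def ray(n,u,v,z):
    o=np.linalg.inv(cam(n)[2])[:3,3]; d=unproj(n,u,v,np.array(100.))-o; return o+d*(z-o[2])/d[2]
ty=np.array([.188,.982]);tx=np.array([.982,-.188])
def tray(w,o=(610.4,-35.7)): w=np.array(w[:2])-o; return round(w@tx,1),round(w@ty,1)
E
python3 - <<'E'
from c import *
z=np.load('pics/scene4.npz'); im,d=z['im'],z['d']; W=cloud('scene',d); W[d==0]=np.nan
t=np.array([622.6,28.3])
m=(np.hypot(W[...,0]-t[0],W[...,1]-t[1])<60)&(abs(W[...,2]-113)<7)&(im.min(-1)>110)
P=W[m]; Q=P[:,:2]-t; print(m.sum(),np.median(P[:,2]))
X=Q@tx;Y=Q@ty; print(np.percentile(X,[1,5,50,95,99]),np.percentile(Y,[1,5,50,95,99]))
for u,v in((257,392),(339,370)):
    for zz in(111,114): 
        w=ray('scene',180+u/3.75,110+v/3.75,zz); print(zz,w.round(1),tray(w,t))
# colour-plane of white: grayscale rows
hs=cv2.resize(im[195:220,240:280],(800,500),interpolation=cv2.INTER_NEAREST); cv2.imwrite('pics/z5.png',hs[...,::-1])
E
```

```text
499 113.88372200149422
[-21.09788538 -19.05710799  -0.78135292  22.49619181  26.88336708] [-36.284538   -31.9463714    4.93112535  31.93809058  33.52338758]
111 [653.2  54.4 111. ] (np.float64(25.1), np.float64(31.4))
114 [654.5  56.5 114. ] (np.float64(26.0), np.float64(33.7))
111 [606.8  65.3 111. ] (np.float64(-22.5), np.float64(33.4))
114 [608.3  67.4 114. ] (np.float64(-21.4), np.float64(35.7))
```

View pics/z5.png

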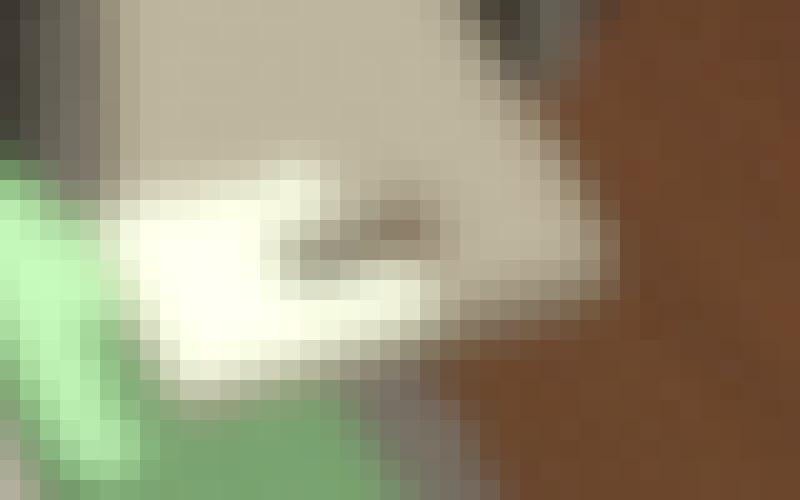

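```bash
python3 - <<'E'
from c import *
for n in('top','scene'):
    z=np.load(f'pics/{n}1.npz'); im,d=z['im'].astype(int),z['d']
    W=cloud(n,d)
    # subpixel: sample profile lines crossing foot-plate edges on plane z=6, find 50% crossing
    p0=np.array([610.,-35.]);a=np.radians(79.15);ey=np.array([np.cos(a),np.sin(a)]);ex=np.array([ey[1],-ey[0]])
    blur=cv2.GaussianBlur(im.astype(np.float32),(0,0),.6)
    sat=lambda c:(c.max(-1)-c.min(-1))/np.maximum(c.max(-1),1)
    S=sat(blur).astype(np.float32)
    def prof(start,dirn,L,zz=6):
        t=np.arange(-L,L,.5); q=[w2p(n,np.r_[start+dirn*k,zz]) for k in t]; q=np.array(q,np.float32)
        s=cv2.remap(S,q[:,0][None],q[:,1][None],cv2.INTER_LINEAR)[0]; return t,s
    def edge(start,dirn):
        t,s=prof(start,dirn,9); lo,hi=np.median(s[:8]),np.median(s[-8:]); 
        th=(lo+hi)/2; k=np.nonzero(s>th)[0]
        return (t[k[0]],hi-lo) if len(k) else (np.nan,0)
    for nm,e0,dirn,along in(('+x',ex*35,ex,ey),('-x',-ex*35,-ex,ey),('+y',ey*130,ey,ex),('-y',-ey*130,-ey,ex)):
        rng=np.linspace(-115,115,24) if along is ey else np.linspace(-30,30,13)
        r=[(k,*edge(p0+e0+along*k,dirn)) for k in rng]; r=np.array([x for x in r if x[2]>.25])
        if len(r)>3:
            pf=np.polyfit(r[:,0],r[:,1],1); print(n,nm,len(r),'median',np.median(r[:,1]).round(2),'slope deg',np.degrees(pf[0]).round(2),r[:,1].round(1))
E
```

```text
top +x 24 median -0.5 slope deg -0.06 [-0.5 -0.5  0.   0.   0.  -0.5 -0.5 -0.5 -0.5 -0.5 -0.5  0.   0.  -0.5
 -0.5 -0.5 -0.5 -0.5 -0.5 -0.5 -0.5 -0.5 -0.5 -0.5]
top -x 24 median 1.0 slope deg 0.06 [0.5 1.  1.  1.  1.  1.  1.  1.  0.5 1.  1.  1.  1.  1.  1.  1.  1.  1.
 1.  1.  1.5 1.  1.  1. ]
top +y 13 median 0.5 slope deg -0.16 [0.5 0.  1.  0.5 0.5 0.5 1.  0.5 0.5 0.5 0.5 0.5 0. ]
top -y 13 median 0.5 slope deg -0.44 [1.  0.  0.5 1.  0.5 0.5 0.  0.5 0.  0.  0.5 0.  0.5]Traceback (most recent call last):
  File "<stdin>", line 19, in <module>
  File "<stdin>", line 14, in edge
  File "<stdin>", line 11, in prof
  File "h.py", line 10, in w2p
    p,f,V=cam(n); c=(V@np.append(w,1))[:3]; return c[0]/c[2]*f+p['cx'],c[1]/c[2]*f+p['cy']
          ~~~^^^
  File "h.py", line 4, in cam
    p=ctrl.camera_params(n); f=192/np.tan(np.radians(p['fovy'])/2); return p,f,np.array(p['view'])
ValueError: time passes only in moves, steps and waits
```

```bash
python3 - <<'E'
s=open('h.py').read()
s=s.replace("def cam(n):\n","_c={}\ndef cam(n):\n    if n in _c: return _c[n]\n").replace("; return p,f,np.array(p['view'])","; _c[n]=(p,f,np.array(p['view'])); return _c[n]")
open('h.py','w').write(s)
E
cat > e.py <<'E'
from c import *
def edges(n,im,p0,a,hl,hw,z,L=9,mn=.25,step=.25,chan=None):
    a=np.radians(a);ey=np.array([np.cos(a),np.sin(a)]);ex=np.array([ey[1],-ey[0]])
    blur=cv2.GaussianBlur(im.astype(np.float32),(0,0),.6)
    S=((blur.max(-1)-blur.min(-1))/np.maximum(blur.max(-1),1)).astype(np.float32) if chan is None else chan(blur).astype(np.float32)
    out={}
    for nm,e0,dirn,along,h in(('+x',ex*hw,ex,ey,hl),('-x',-ex*hw,-ex,ey,hl),('+y',ey*hl,ey,ex,hw),('-y',-ey*hl,-ey,ex,hw)):
        r=[]
        for k in np.linspace(-.88*h,.88*h,15):
            t=np.arange(-L,L,step); q=np.array([w2p(n,np.r_[p0+e0+along*k+dirn*j,z]) for j in t],np.float32)
            s=cv2.remap(S,q[:,0][None],q[:,1][None],cv2.INTER_LINEAR)[0]; lo,hi=np.median(s[:12]),np.median(s[-12:])
            if abs(hi-lo)<mn: continue
            kk=np.nonzero((s-lo)/(hi-lo)>.5)[0]; r.append((k,t[kk[0]]))
        r=np.array(r)
        if len(r)>3: print(n,nm,len(r),'med',np.median(r[:,1]),'slope',np.degrees(np.polyfit(r[:,0],r[:,1],1)[0]).round(2)); out[nm]=np.median(r[:,1])
    if '+x' in out and '-x' in out: p0=p0+ex*(out['+x']-out['-x'])/2
    if '+y' in out and '-y' in out: p0=p0+ey*(out['+y']-out['-y'])/2
    print(' -> centre',p0.round(2)); return p0
if __name__=='__main__':
    for n in('top','scene'):
        im=np.load(f'pics/{n}1.npz')['im']
        edges(n,im,np.array([610.,-35.]),79.15,130,35,6)
        for q,c,a in(('white',(455,215.),101.7),('orange',(447.7,-24.4),100.7),('blue',(445,-216.),70.8)):
            print(q); f={'white':None,'orange':lambda b:b[...,1],'blue':lambda b:b[...,0]}[q]
            edges(n,im,np.array(c),a,35,23,6,L=9,mn=.25 if q=='white' else 25,chan=f)
E
python3 e.py
```

```text
top +x 15 med -0.5 slope -0.07
top -x 15 med 0.75 slope 0.12
top +y 15 med 0.25 slope 0.06
top -y 15 med 0.25 slope -0.28
 -> centre [609.39 -34.88]
white
top +x 15 med 1.5 slope -0.28
top -x 15 med 1.0 slope 0.23
top +y 12 med 2.375 slope -0.25
top -y 15 med 0.75 slope 0.23
 -> centre [455.08 215.85]
orange
top +x 15 med 0.75 slope 0.09
top -x 15 med -0.5 slope 0.23
top +y 9 med 1.5 slope 0.12
top -y 15 med -0.25 slope -0.5
 -> centre [448.15 -23.42]
blue
top +x 15 med 0.25 slope -0.43
top -x 15 med 0.75 slope 0.05
top +y 12 med 1.375 slope 1.48
top -y 15 med -0.25 slope -0.04
 -> centre [ 445.03 -215.15]
scene +x 15 med 3.0 slope -0.09
scene -x 15 med -0.75 slope 0.11
scene +y 15 med 0.5 slope 0.23
scene -y 6 med 2.5 slope 0.09
 -> centre [611.65 -36.34]
white
scene +x 15 med 4.75 slope -0.12
scene -x 15 med 2.25 slope -0.3
scene +y 15 med 1.0 slope 0.3
scene -y 15 med 4.5 slope -0.87
 -> centre [456.58 213.54]
orange
scene +x 15 med 1.25 slope 0.3
scene -x 15 med 0.0 slope -0.77
scene +y 15 med -1.75 slope 0.02
scene -y 15 med 2.75 slope -0.87
 -> centre [448.73 -26.49]
blue
scene +x 15 med 2.25 slope -0.07
scene -x 15 med -2.5 slope -0.29
scene +y 15 med 2.0 slope 1.86
scene -y 15 med 1.0 slope -0.92
 -> centre [ 447.41 -216.31]
```

Request:
{"op": "drive_tool", "data": {
  "gripper": [1,1,1,1,1,1,1,1,1,1,1,1,1,1,1],
  "offset": [
    [-0.0006,0.015,0.0027],
    [0,0.02,0],
    [0,0.016,0],
    [0,0.01,0],
    [0,0,0],
    [0,0.001,0],
    [0,0.001,0],
    [0,0.001,0],
    [0,0.001,0],
    [0,0.001,0],
    [0,0.001,0],
    [0,0.001,0],
    [0,0.001,0],
    [0,0.001,0],
    [0,0,0]
  ],
  "turn": [0,0,0,0,0,0,0,0,0,0,0,0,0,0,0]
}}

```text
time_s: 6.62
eef_pos: [622.4, 31.9, 41.1]
ee_rot: [-0.704, 0.704, -0.067, 0.067]
force: [-1.9, -3.2, 8.1]
grip_width: 0.512
```

```bash
python3 go.py 622.5 31.1 39.5; python3 - <<'E'
from h import *
b,_=save('scene','scene5')
cv2.imwrite('pics/z5.png',cv2.resize(b[150:270,200:300],(750,600) if 0 else (500,600),interpolation=cv2.INTER_CUBIC)[...,::-1])
E
```

```text
now [622.4  31.9  41.1] ang -10.85 t 6.62 | turn 0.0 then tool mm x,y,z 0.2 1.6 -0.8 tilt [ 1.e-03 -1.e+00 -4.e-04]
```

View pics/z5.png

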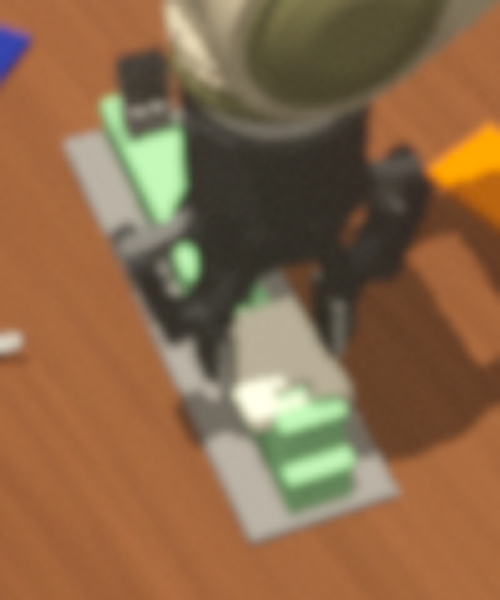

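Request:
{"op": "drive_tool", "data": {
  "gripper": [1,1,1,1],
  "offset": [
    [0,0.0008,-0.0004],
    [0,0.0008,-0.0004],
    [0,0.0006,0],
    [0,0,0]
  ],
  "turn": [0,0,0,0]
}}

```text
time_s: 7.0
eef_pos: [622.5, 31.8, 40.4]
ee_rot: [0.704, -0.704, 0.066, -0.068]
force: [-5.4, -0.0, 20.1]
grip_width: 0.514
```

```bash
python3 - <<'E'
from c import *
b,d=save('scene','scene6')
cv2.imwrite('pics/z6.png',cv2.resize(b[180:270,220:300],(700,788) if 0 else (530,600),interpolation=cv2.INTER_CUBIC)[...,::-1])
W=cloud('scene',d); m=(d>0)&(b.min(-1)>95)&(np.hypot(W[...,0]-622,W[...,1]-31)<45)&(W[...,2]>33)&(W[...,2]<60)
Q=np.array([tray(w) for w in W[m]]); z=W[m][:,2]
s=(abs(Q[:,0])<14)
print(np.polyfit(Q[s,1],z[s],1),m.sum())
for y in range(35,105,6):
    k=s&(abs(Q[:,1]-y)<3)
    if k.sum(): print(y,np.median(z[k]).round(1),(36.2+3.06-3+.2034*(y-33)).round(1),k.sum())
E
```

```text
[ 0.23530041 27.69934455] 455Traceback (most recent call last):
  File "<stdin>", line 10, in <module>
AttributeError: 'float' object has no attribute 'round'
```

View pics/z6.png

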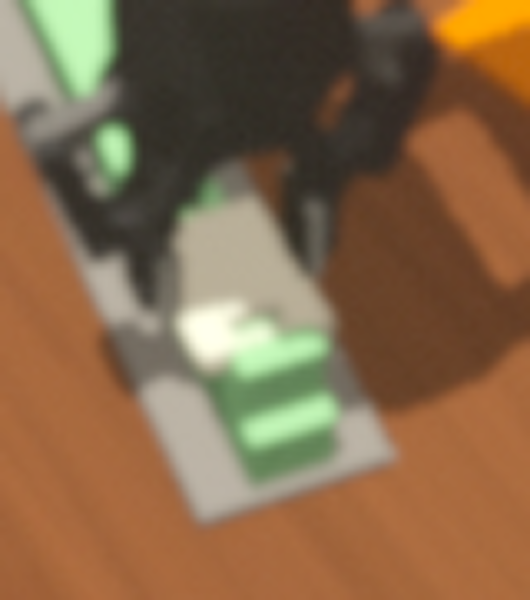

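Request:
{"op": "drive_tool", "data": {
  "gripper": [0.3,0,0,0,0,0,0,0,0,0],
  "offset": [
    [0,-0.0005,0],
    [0,0,0],
    [0,0,0],
    [0,0,0],
    [0,-0.01,0],
    [0,-0.02,0],
    [0,-0.03,0],
    [0,-0.03,0],
    [0,0,0],
    [0,0,0]
  ],
  "turn": [0,0,0,0,0,0,0,0,0,0]
}}

```text
time_s: 7.88
eef_pos: [622.6, 31.4, 130.5]
ee_rot: [-0.704, 0.704, -0.066, 0.068]
force: [-0.4, 0.0, -0.2]
grip_width: 0.998
```

```bash
python3 go.py 448.1 -23.8 60 10.8; python3 - <<'E'
from c import *
b,d=save('scene','scene7')
cv2.imwrite('pics/z7.png',cv2.resize(b[180:270,220:300],(530,600),interpolation=cv2.INTER_CUBIC)[...,::-1])
E
```

```text
now [622.6  31.4 130.5] ang -10.85 t 7.88 | turn -21.65 then tool mm x,y,z -181.8 70.5 -21.5 tilt [ 3.6e-03 -1.0e+00  2.0e-04]
```

View pics/z7.png

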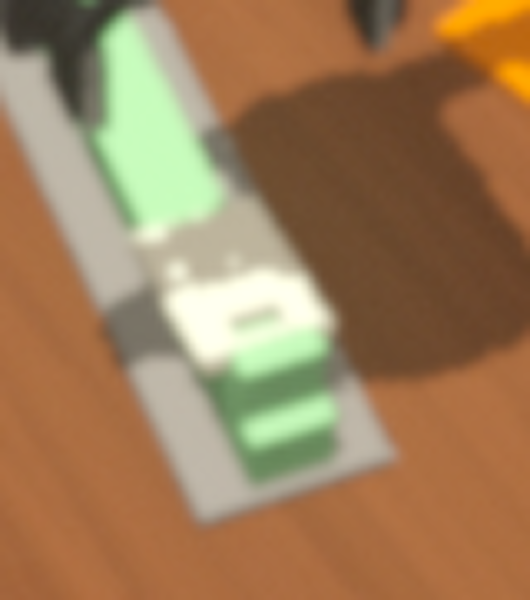

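Request:
{"op": "drive_tool", "data": {
  "gripper": [0,0,0,0,0,0,0,0,0,0,0,0],
  "offset": [
    [0,0,0],
    [0,0,0],
    [0,0,0],
    [0,0,0],
    [-0.0303,0.005,-0.0036],
    [-0.0303,0.01,-0.0036],
    [-0.0303,0.013,-0.0036],
    [-0.0303,0.014,-0.0036],
    [-0.0303,0.014,-0.0036],
    [-0.0303,0.0145,-0.0035],
    [0,0,0],
    [0,0,0]
  ],
  "turn": [-5.41,-5.41,-5.41,-5.42,0,0,0,0,0,0,0,0]
}}

```text
time_s: 8.93
eef_pos: [445.6, -23.7, 56.8]
ee_rot: [0.705, -0.703, -0.065, 0.067]
force: [1.1, -1.0, -0.0]
grip_width: 1.002
```

```bash
python3 go.py 448.1 -23.8 4 10.8; python3 - <<'E'
from e import *
a,_=save('top','top8'); b,_=save('scene','scene8')
cv2.imwrite('pics/z8.png',cv2.resize(a[130:270,180:330],(642,600),interpolation=cv2.INTER_CUBIC)[...,::-1])
cv2.imwrite('pics/z8s.png',cv2.resize(b[130:270,200:340],(600,600),interpolation=cv2.INTER_CUBIC)[...,::-1])
E
```

```text
now [445.6 -23.7  56.8] ang 10.73 t 8.93 | turn -0.07 then tool mm x,y,z 2.4 52.8 -0.6 tilt [-0.0033 -1.      0.0019]
```

View pics/z8.png

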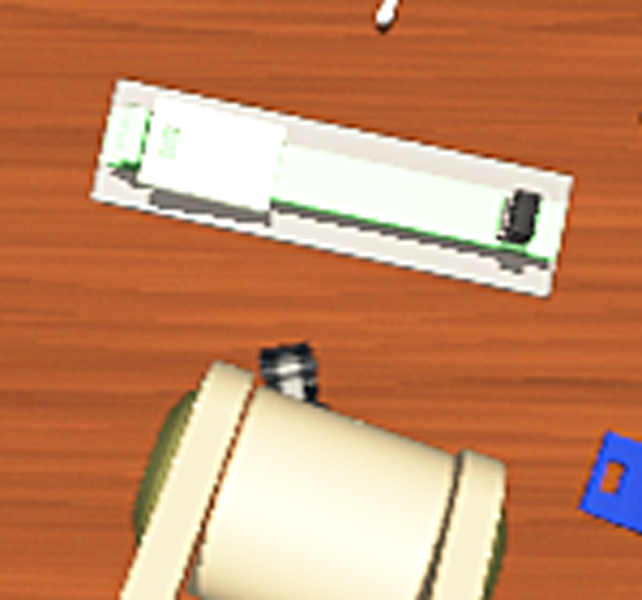

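View pics/z8s.png

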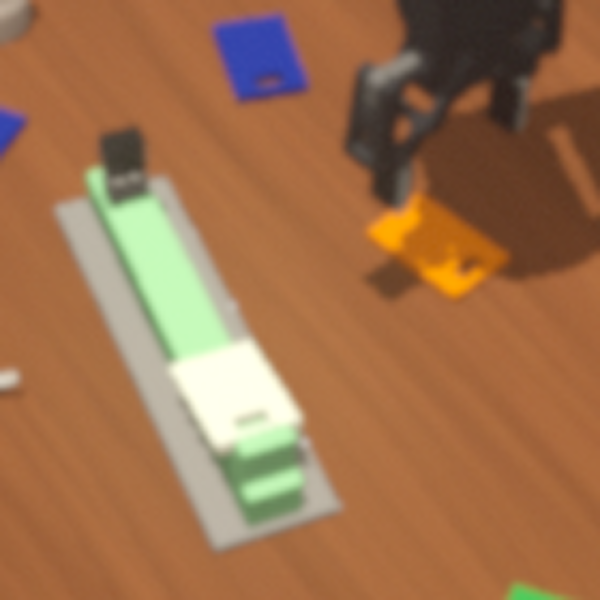

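```bash
python3 - <<'E'
from c import *
im=np.load('pics/top8.npz')['im']; s=4.28
c=cv2.resize(im[150:186,205:250],(750,600),interpolation=cv2.INTER_NEAREST); 
h=cv2.cvtColor(c,cv2.COLOR_RGB2HSV); e=np.clip(h[...,1].astype(int)*4,0,255).astype(np.uint8)
cv2.imwrite('pics/z9.png',e)
E
```

```text
(no output)
```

View pics/z9.png

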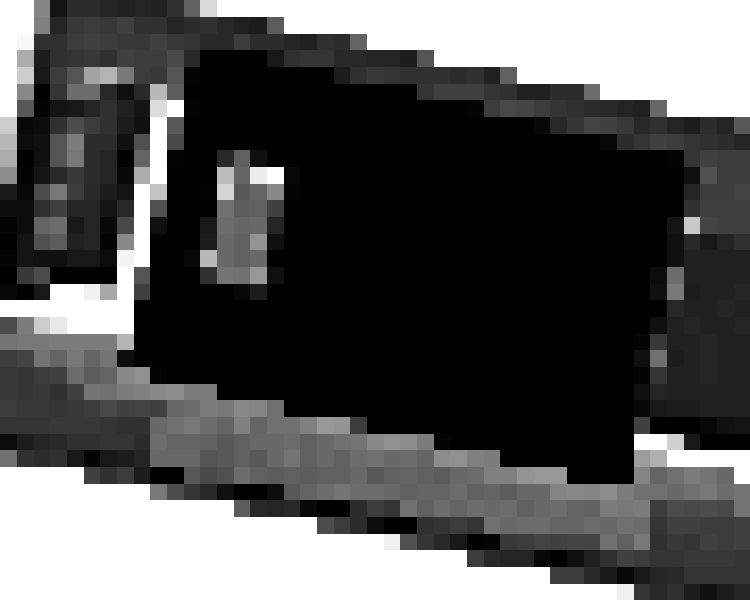

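```bash
python3 - <<'E'
from c import *
for x,y,z in((185,50,50),(132,355,50),(690,155,36),(632,482,36)):
    w=ray('top',205+x/16.67-.5,150+y/16.67-.5,z); print(w.round(1),tray(w,(609.39,-34.88)))
E
```

```text
[650.2  62.7  50. ] (np.float64(21.7), np.float64(103.5))
[608.1  68.7  50. ] (np.float64(-20.7), np.float64(101.5))
[639.5  -6.8  36. ] (np.float64(24.3), np.float64(33.2))
[5.938e+02 1.000e-01 3.600e+01] (np.float64(-21.9), np.float64(31.4))
```

Request:
{"op": "drive_tool", "data": {
  "gripper": [0,0,0,0,0,1,1,1,1,1,1],
  "offset": [
    [0.0024,0.0175,-0.0005],
    [0,0.02,0],
    [0,0.0145,0],
    [0,0,0],
    [0,0,0],
    [0,0,0],
    [0,0,0],
    [0,0,0],
    [0,0,0],
    [0,0,0],
    [0,0,0]
  ],
  "turn": [-0.07,0,0,0,0,0,0,0,0,0,0]
}}

```text
time_s: 9.95
eef_pos: [450.0, -23.9, 6.3]
ee_rot: [-0.704, 0.704, 0.067, -0.067]
force: [-0.8, -0.9, 5.1]
grip_width: 0.143
```

```bash
python3 go.py 616.8 2 110 -10.85
```

```text
now [450.  -23.9   6.3] ang 10.87 t 9.95 | turn 21.72 then tool mm x,y,z 158.9 -103.7 56.8 tilt [ 5.e-04 -1.e+00 -3.e-04]
```

Request:
{"op": "drive_tool", "data": {
  "gripper": [0.85,0.85,0,0,0,0,0],
  "offset": [
    [0,-0.02,0],
    [0,-0.03,0],
    [-0.02,-0.03,0],
    [-0.03,-0.02,0],
    [-0.03,0,0],
    [-0.03,0,0],
    [0,0,0]
  ],
  "turn": [0,0,0,0,0,0,0]
}}

```text
time_s: 10.53
eef_pos: [337.9, -44.1, 105.8]
ee_rot: [0.704, -0.704, -0.066, 0.067]
force: [-0.3, 0.2, 0.3]
grip_width: 0.848
```

```bash
python3 - <<'E'
from e import *
a,_=save('top','top9'); b,_=save('scene','scene9')
cv2.imwrite('pics/za.png',np.hstack([cv2.resize(a[200:290,200:300],(440,400),interpolation=cv2.INTER_CUBIC),cv2.resize(b[140:240,260:350],(360,400),interpolation=cv2.INTER_CUBIC)])[...,::-1])
for n,i in(('top',a),('scene',b)): edges(n,i,np.array((448.1,-23.8)),100.8,35,23,6,L=9,mn=25,chan=lambda q:q[...,1])
E
```

```text
top +x 15 med 0.25 slope 0.06
top -x 15 med 0.0 slope 0.1
top +y 10 med 0.75 slope 0.22
top -y 15 med 0.25 slope -0.25
 -> centre [448.18 -23.53]
scene +x 15 med 0.75 slope 0.33
scene -x 15 med 0.5 slope -0.74
scene +y 15 med -2.0 slope -0.39
scene -y 15 med 3.0 slope -0.87
 -> centre [448.69 -26.23]
```

View pics/za.png

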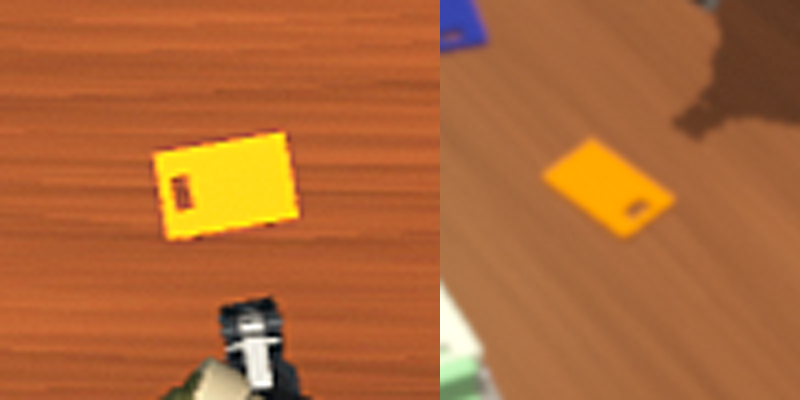

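```bash
python3 go.py 448.3 -24 1 10.8
```

```text
now [341.8 -44.8 106.4] ang 10.8 t 10.63 | turn -0.0 then tool mm x,y,z 108.6 105.4 0.5 tilt [ 1.1e-03 -1.0e+00 -7.0e-04]
```

Request:
{"op": "drive_tool", "data": {
  "gripper": [0,0,0,0,0,0,0,0,0,0],
  "offset": [
    [0.027,0.01,0.0005],
    [0.027,0.015,0],
    [0.027,0.015,0],
    [0.0276,0.02,0],
    [0,0.025,0],
    [0,0.015,0],
    [0,0,0],
    [0,0,0],
    [0,0,0],
    [0,0,0]
  ],
  "turn": [0,0,0,0,0,0,0,0,0,0]
}}

```text
time_s: 11.47
eef_pos: [449.2, -23.8, 7.0]
ee_rot: [-0.704, 0.704, 0.068, -0.066]
force: [0.1, -0.7, 0.1]
grip_width: 0.998
```

```bash
python3 go.py 448.3 -24 1 10.8
```

```text
now [449.2 -23.8   7. ] ang 10.87 t 11.47 | turn 0.07 then tool mm x,y,z -0.9 6.0 -0.1 tilt [ 0.0019 -1.     -0.001 ]
```

Request:
{"op": "drive_tool", "data": {
  "gripper": [0,0,0,1,1,1,1,1,1,1],
  "offset": [
    [-0.0006,0.003,0],
    [0,0.0025,0],
    [0,0,0],
    [0,0,0],
    [0,0,0],
    [0,0,0],
    [0,0,0],
    [0,0,0],
    [0,0,0],
    [0,0,0]
  ],
  "turn": [0,0,0,0,0,0,0,0,0,0]
}}

```text
time_s: 12.3
eef_pos: [447.8, -23.7, 0.8]
ee_rot: [-0.704, 0.704, 0.067, -0.067]
force: [-2.1, 0.5, 5.2]
grip_width: 0.53
```

```bash
python3 go.py 616.8 2 110 -10.85
```

```text
now [447.8 -23.7   0.8] ang 10.87 t 12.3 | turn 21.72 then tool mm x,y,z 161.1 -109.2 57.1 tilt [ 2.e-04 -1.e+00 -2.e-04]
```

Request:
{"op": "drive_tool", "data": {
  "gripper": [1,1,1,1,1,1,1,1,1,1,1,1,1],
  "offset": [
    [0,-0.009,0],
    [0,-0.025,0],
    [0,-0.025,0],
    [0,-0.025,0],
    [0.0,-0.025,0],
    [0.0268,0,0.0095],
    [0.0268,0,0.0095],
    [0.0268,0,0.0095],
    [0.0268,0,0.0095],
    [0.0268,0,0.0095],
    [0.0268,0,0.0091],
    [0,0,0],
    [0,0,0]
  ],
  "turn": [0,5.43,5.43,5.43,5.43,0,0,0,0,0,0,0,0]
}}

```text
time_s: 13.38
eef_pos: [616.6, 1.9, 109.2]
ee_rot: [0.704, -0.704, 0.067, -0.066]
force: [-0.2, 0.3, -0.6]
grip_width: 0.523
```

```bash
python3 go.py 616.35 1.45 49 -10.85; python3 - <<'E'
from e import *
b,_=save('scene','sceneb')
cv2.imwrite('pics/zb.png',cv2.resize(b[130:250,200:300],(500,600),interpolation=cv2.INTER_CUBIC)[...,::-1])
E
```

```text
now [616.6   1.9 109.2] ang -10.82 t 13.38 | turn 0.03 then tool mm x,y,z -0.2 60.2 -0.5 tilt [-6.e-04 -1.e+00 -0.e+00]
```

View pics/zb.png

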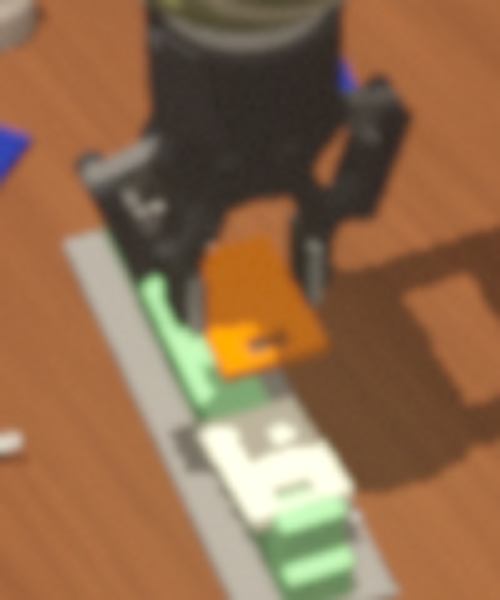

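```bash
python3 - <<'E'
from c import *
t=(616.6,1.9)
for u,v in((228,380),(328,348)):
    for zz in(108.4,114.4): print(zz,tray(ray('scene',200+u/5-.5,130+v/5-.5,zz),t))
z=np.load('pics/sceneb.npz');b,d=z['im'].astype(int),z['d'];W=cloud('scene',d)
m=(d>0)&(b[...,0]-b[...,2]>90)&(abs(W[...,2]-112)<9)
Q=np.array([tray(w,t) for w in W[m]]);print(m.sum(),np.percentile(Q,[1,50,99],0),np.median(W[m][:,2]))
z=np.load('pics/scene4.npz');b,d=z['im'].astype(int),z['d'];W=cloud('scene',d);t=(622.6,28.3)
m=(d>0)&(b.min(-1)>110)&(abs(W[...,2]-113)<9)&(np.hypot(W[...,0]-t[0],W[...,1]-t[1])<50)
Q=np.array([tray(w,t) for w in W[m]]);print(m.sum(),np.percentile(Q,[1,50,99],0),np.median(W[m][:,2]))
E
```

```text
108.4 (np.float64(23.1), np.float64(30.9))
114.4 (np.float64(24.9), np.float64(35.8))
108.4 (np.float64(-22.5), np.float64(29.8))
114.4 (np.float64(-20.3), np.float64(34.7))
483 [[-21.518 -35.236]
 [ -1.5     5.1  ]
 [ 24.618  35.218]] 114.2644955581311
504 [[-21.1   -36.288]
 [ -0.6     5.5  ]
 [ 29.294  33.494]] 113.8949860010461
```

Request:
{"op": "drive_tool", "data": {
  "gripper": [1,1,1,1,1,1,1,1,1,1,1,1,1],
  "offset": [
    [0.0003,0.015,-0.0005],
    [0,0.02,0],
    [0,0.017,0],
    [0,0.01,0],
    [0,0,0],
    [0,0.001,0],
    [0,0.001,0],
    [0,0.001,0],
    [0,0.001,0],
    [0,0.001,0],
    [0,0.001,0],
    [0,0.001,0],
    [0,0,0]
  ],
  "turn": [0,0,0,0,0,0,0,0,0,0,0,0,0]
}}

```text
time_s: 14.52
eef_pos: [617.0, 0.7, 41.1]
ee_rot: [-0.704, 0.704, -0.066, 0.067]
force: [-1.6, -2.2, 5.8]
grip_width: 0.525
```

```bash
python3 go.py 616.76 1.37 38.5 -10.85; python3 - <<'E'
from e import *
b,_=save('scene','scenec')
cv2.imwrite('pics/zc.png',cv2.resize(b[150:250,210:300],(540,600),interpolation=cv2.INTER_CUBIC)[...,::-1])
E
```

```text
now [617.    0.7  41.1] ang -10.86 t 14.52 | turn -0.01 then tool mm x,y,z -0.3 2.6 0.6 tilt [ 1.3e-03 -1.0e+00 -4.0e-04]
```

View pics/zc.png

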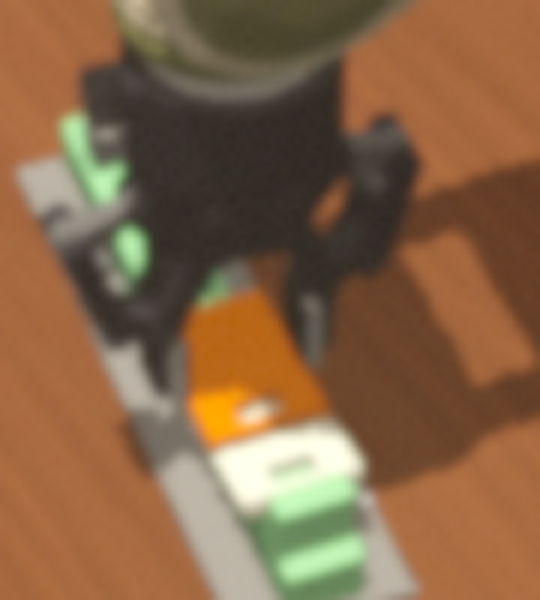

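Seating orange further: command about 2.5 mm lower.

Request:
{"op": "drive_tool", "data": {
  "gripper": [1,1,1,1,1],
  "offset": [
    [0,0.0008,0.0004],
    [0,0.0008,0.0002],
    [0,0.0008,0],
    [0,0.0006,0],
    [0,0,0]
  ],
  "turn": [0,0,0,0,0]
}}

```text
time_s: 14.98
eef_pos: [617.0, 1.0, 38.1]
ee_rot: [-0.704, 0.704, -0.067, 0.067]
force: [-0.9, -3.5, 5.5]
grip_width: 0.529
```

```bash
python3 - <<'E'
from c import *
b,d=save('scene','scened')
cv2.imwrite('pics/zd.png',cv2.resize(b[150:250,210:300],(540,600),interpolation=cv2.INTER_CUBIC)[...,::-1])
W=cloud('scene',d); b=b.astype(int); m=(d>0)&(b[...,0]-b[...,2]>90)&(np.hypot(W[...,0]-617,W[...,1]-1)<45)&(W[...,2]>30)&(W[...,2]<65)
Q=np.array([tray(w) for w in W[m]]); z=W[m][:,2]; print(np.polyfit(Q[:,1],z,1),m.sum(),Q[:,1].min(),Q[:,1].max())
E
```

```text
[ 0.17410212 37.31653093] 381 -3.8 71.5
```

View pics/zd.png

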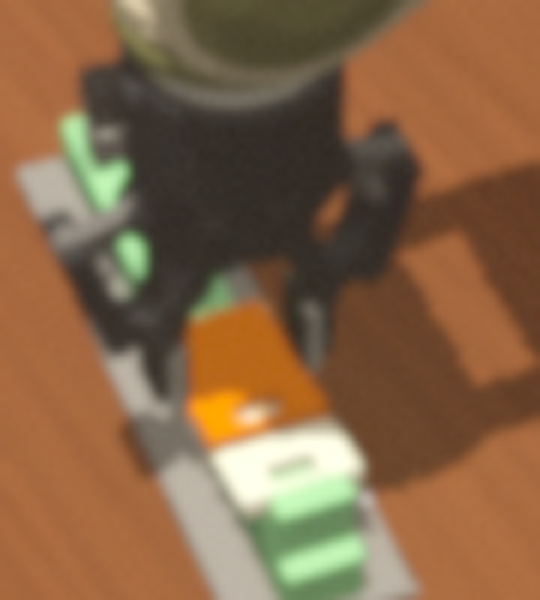

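Request:
{"op": "drive_tool", "data": {
  "gripper": [1,1,1,1],
  "offset": [
    [0,0.0007,0.0003],
    [0,0.0007,0],
    [0,0.0003,0],
    [0,0,0]
  ],
  "turn": [0,0,0,0]
}}

```text
time_s: 15.37
eef_pos: [617.1, 1.1, 37.2]
ee_rot: [-0.703, 0.704, -0.066, 0.067]
force: [-4.0, -4.4, 11.6]
grip_width: 0.529
```

Request:
{"op": "drive_tool", "data": {
  "gripper": [0.3,0,0,0,0,0,0,0,0,0],
  "offset": [
    [0,0,0],
    [0,0,0],
    [0,0,0],
    [0,0,0],
    [0,-0.01,0],
    [0,-0.02,0],
    [0,-0.03,0],
    [0,-0.03,0],
    [0,0,0],
    [0,0,0]
  ],
  "turn": [0,0,0,0,0,0,0,0,0,0]
}}

```text
time_s: 16.2
eef_pos: [617.5, 1.9, 127.9]
ee_rot: [-0.704, 0.704, -0.065, 0.068]
force: [0.6, -0.2, -0.0]
grip_width: 0.997
```

```bash
python3 go.py 445 -215.4 60 -19.2; python3 - <<'E'
from c import *
b,d=save('scene','scenee')
cv2.imwrite('pics/ze.png',cv2.resize(b[150:250,210:300],(540,600),interpolation=cv2.INTER_CUBIC)[...,::-1])
E
```

```text
now [617.5   1.9 127.9] ang -10.84 t 16.2 | turn 8.36 then tool mm x,y,z -91.4 67.9 -262.0 tilt [ 3.8e-03 -1.0e+00  1.0e-04]
```

View pics/ze.png

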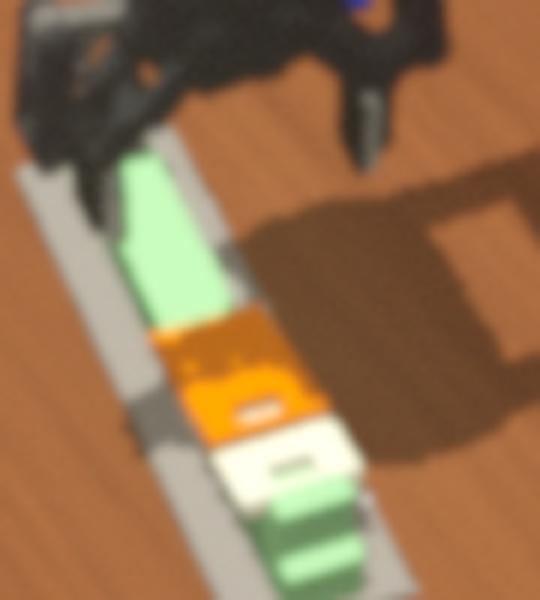

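Request:
{"op": "drive_tool", "data": {
  "gripper": [0,0,0,0,0,0,0,0,0,0,0,0,0],
  "offset": [
    [0,0,0],
    [0,0,0],
    [-0.0114,0.003,-0.0328],
    [-0.0114,0.007,-0.0328],
    [-0.0114,0.009,-0.0328],
    [-0.0114,0.009,-0.0328],
    [-0.0114,0.01,-0.0328],
    [-0.0114,0.01,-0.0328],
    [-0.0114,0.01,-0.0328],
    [-0.0114,0.01,-0.0324],
    [0,0,0],
    [0,0,0],
    [0,0,0]
  ],
  "turn": [4.18,4.18,0,0,0,0,0,0,0,0,0,0,0]
}}

```text
time_s: 17.33
eef_pos: [444.4, -214.9, 57.4]
ee_rot: [0.697, -0.697, 0.118, -0.118]
force: [-0.5, -0.4, 0.2]
grip_width: 1.001
```

```bash
python3 go.py 445 -215.4 1 -19.2; python3 - <<'E'
from e import *
a,_=save('top','topf'); b,_=save('scene','scenef')
cv2.imwrite('pics/zf.png',np.hstack([cv2.resize(a[145:190,200:310],(800,327),interpolation=cv2.INTER_CUBIC)])[...,::-1])
cv2.imwrite('pics/zf2.png',np.hstack([cv2.resize(b[90:270,200:320],(400,600),interpolation=cv2.INTER_CUBIC)])[...,::-1])
E
```

```text
now [ 444.4 -214.9   57.4] ang -19.22 t 17.33 | turn -0.02 then tool mm x,y,z 0.7 56.4 -0.2 tilt [-1.e-03 -1.e+00  6.e-04]
```

View pics/zf.png

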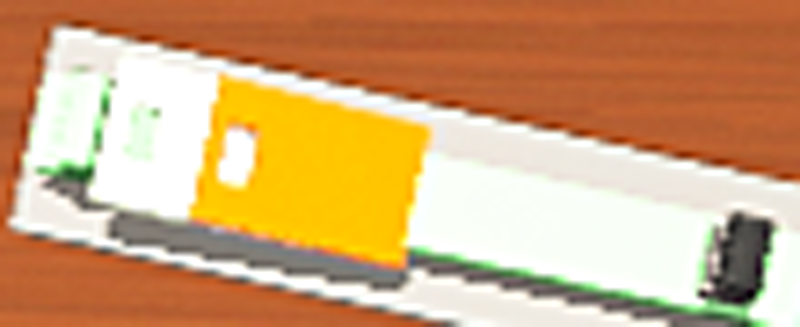

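View pics/zf2.png

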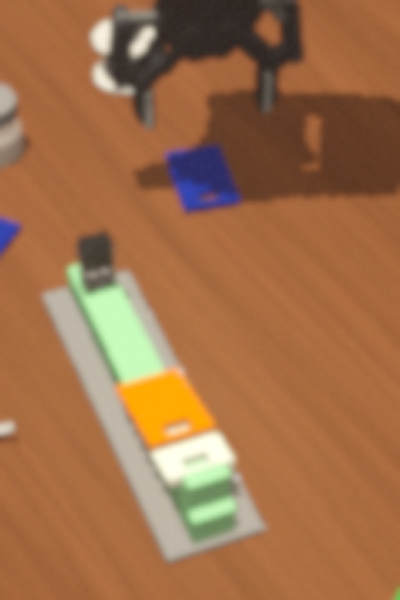

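```bash
python3 - <<'E'
from c import *
for x,y,z in((118,57,50),(92,200,50),(220,73,50),(190,217,50),(430,127,36),(408,268,36),(710,218,35),(705,300,35)):
    w=ray('top',200+x/7.27-.5,145+y/7.27-.5,z); print(x,tray(w,(609.39,-34.88)))
E
```

```text
118 (np.float64(22.2), np.float64(103.2))
92 (np.float64(-23.6), np.float64(101.5))
220 (np.float64(24.1), np.float64(70.9))
190 (np.float64(-22.3), np.float64(70.4))
430 (np.float64(23.4), np.float64(2.8))
408 (np.float64(-22.1), np.float64(0.2))
710 (np.float64(14.1), np.float64(-90.5))
705 (np.float64(-11.9), np.float64(-94.4))
```

Request:
{"op": "drive_tool", "data": {
  "gripper": [0,0,0,0,0,0,1,1,1,1,1,1,1],
  "offset": [
    [0.0007,0.015,-0.0002],
    [0,0.02,0],
    [0,0.015,0],
    [0,0.0064,0],
    [0,0,0],
    [0,0,0],
    [0,0,0],
    [0,0,0],
    [0,0,0],
    [0,0,0],
    [0,0,0],
    [0,0,0],
    [0,0,0]
  ],
  "turn": [0,0,0,0,0,0,0,0,0,0,0,0,0]
}}

```text
time_s: 18.52
eef_pos: [445.3, -216.1, 2.2]
ee_rot: [-0.697, 0.697, -0.118, 0.118]
force: [-1.1, 1.6, 6.4]
grip_width: 0.524
```

```bash
python3 go.py 610.8 -28.4 110 -10.85
```

```text
now [ 445.3 -216.1    2.2] ang -19.21 t 18.52 | turn -8.36 then tool mm x,y,z 127.2 -107.8 215.5 tilt [ 1.e-03 -1.e+00 -3.e-04]
```

Request:
{"op": "drive_tool", "data": {
  "gripper": [1,1,1,1,1,1,1,1,1,1,1,1,1,1],
  "offset": [
    [0,-0.009,0],
    [0,-0.025,0],
    [0,-0.025,0],
    [0,-0.025,0],
    [0,-0.024,0],
    [0.0182,0,0.0308],
    [0.0182,0,0.0308],
    [0.0182,0,0.0308],
    [0.0182,0,0.0308],
    [0.0182,0,0.0308],
    [0.0181,0,0.0308],
    [0.0181,0,0.0307],
    [0,0,0],
    [0,0,0]
  ],
  "turn": [0,0,-4.18,-4.18,0,0,0,0,0,0,0,0,0,0]
}}

```text
time_s: 19.68
eef_pos: [610.9, -26.8, 109.7]
ee_rot: [-0.704, 0.704, -0.066, 0.066]
force: [-0.5, -0.8, -0.5]
grip_width: 0.52
```

```bash
python3 go.py 610.8 -28.4 49 -10.85; python3 - <<'E'
from c import *
b,d=save('scene','sceneg')
cv2.imwrite('pics/zg.png',cv2.resize(b[110:230,200:300],(500,600),interpolation=cv2.INTER_CUBIC)[...,::-1])
from go import st
t=st()[0]['eef_pos'][:2]; b=b.astype(int);W=cloud('scene',d)
m=(d>0)&(b[...,2]-b[...,0]>25)&(abs(W[...,2]-112)<9)
Q=np.array([tray(w,t) for w in W[m]]);print(m.sum(),np.percentile(Q,[1,50,99],0),np.median(W[m][:,2]))
E
```

```text
now [610.9 -26.8 109.7] ang -10.71 t 19.68 | turn 0.14 then tool mm x,y,z 0.2 60.7 -1.5 tilt [ 2.e-04 -1.e+00 -1.e-04]
398 [[-19.603 -31.463]
 [  1.1     6.1  ]
 [ 24.406  35.2  ]] 113.29999667814639
```

View pics/zg.png

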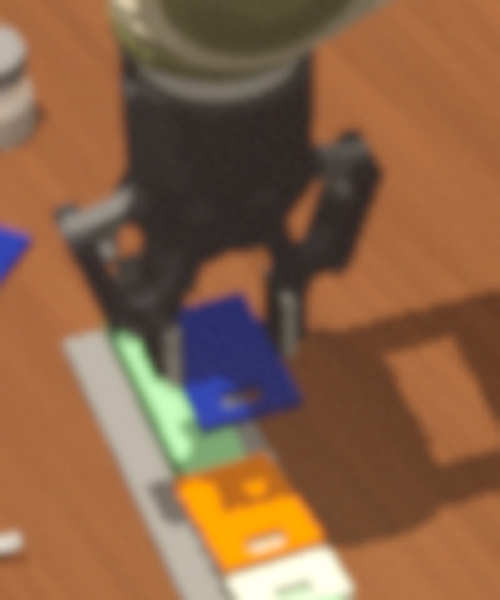

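Request:
{"op": "drive_tool", "data": {
  "gripper": [1,1,1,1,1,1,1],
  "offset": [
    [0.0002,0.015,-0.002],
    [0,0.02,0],
    [0,0.016,0],
    [0,0.008,0],
    [0,0,0],
    [0,0,0],
    [0,0,0]
  ],
  "turn": [0.1,0,0,0,0,0,0]
}}

```text
time_s: 20.32
eef_pos: [610.8, -30.7, 51.7]
ee_rot: [-0.704, 0.704, -0.067, 0.068]
force: [0.7, 0.1, 0.4]
grip_width: 0.522
```

```bash
python3 go.py 610.7 -29 38.5 -10.85; python3 - <<'E'
from c import *
b,d=save('scene','sceneh')
cv2.imwrite('pics/zh.png',cv2.resize(b[130:250,200:300],(500,600),interpolation=cv2.INTER_CUBIC)[...,::-1])
E
```

```text
now [610.8 -30.7  51.7] ang -10.98 t 20.32 | turn -0.13 then tool mm x,y,z -0.4 13.2 1.6 tilt [ 1.8e-03 -1.0e+00 -1.0e-04]
```

View pics/zh.png

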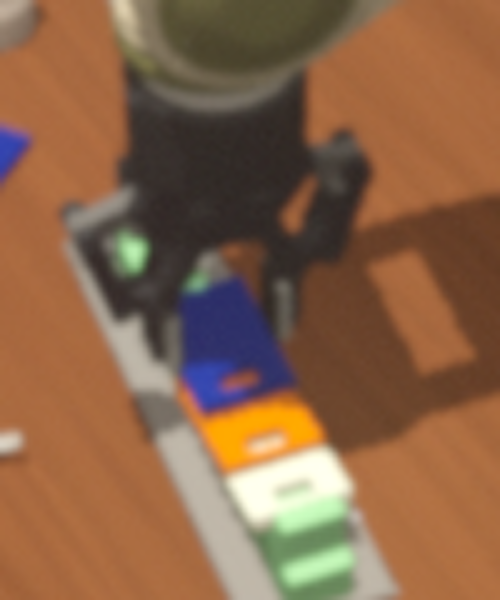

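Request:
{"op": "drive_tool", "data": {
  "gripper": [1,1,1,1,1,1,1,1,1,1,1,1,1],
  "offset": [
    [-0.0003,0.0025,0.0016],
    [0,0.002,0],
    [0,0.001,0],
    [0,0.001,0],
    [0,0.001,0],
    [0,0.001,0],
    [0,0.001,0],
    [0,0.001,0],
    [0,0.001,0],
    [0,0.001,0],
    [0,0.001,0],
    [0,0,0],
    [0,0,0]
  ],
  "turn": [-0.1,0,0,0,0,0,0,0,0,0,0,0,0]
}}

```text
time_s: 21.45
eef_pos: [610.7, -28.8, 38.2]
ee_rot: [-0.704, 0.704, -0.066, 0.067]
force: [-4.0, -1.4, 13.9]
grip_width: 0.525
```

```bash
cat > sl.py <<'E'
from c import *
from go import st
b,d=save('scene','scenei')
cv2.imwrite('pics/zi.png',cv2.resize(b[130:250,200:300],(500,600),interpolation=cv2.INTER_CUBIC)[...,::-1])
t=st()[0]['eef_pos'][:2]
W=cloud('scene',d); b=b.astype(int); m=(d>0)&(b[...,2]-b[...,0]>25)&(np.hypot(W[...,0]-t[0],W[...,1]-t[1])<45)&(W[...,2]>28)&(W[...,2]<65)
Q=np.array([tray(w) for w in W[m]]); z=W[m][:,2]; print(np.polyfit(Q[:,1],z,1),m.sum(),Q[:,1].min(),Q[:,1].max(), tray(t,(609.39,-34.88)))
E
python3 sl.py
```

```text
[ 0.21497976 41.73343804] 281 -29.4 40.4 (np.float64(0.1), np.float64(6.2))
```

Request:
{"op": "drive_tool", "data": {
  "gripper": [0.3,0,0,0,0,0,0,0,0,0],
  "offset": [
    [0,0,0],
    [0,0,0],
    [0,0,0],
    [0,0,0],
    [0,-0.01,0],
    [0,-0.02,0],
    [0,-0.03,0],
    [0,-0.03,0],
    [-0.04,0,0],
    [-0.04,0,0]
  ],
  "turn": [0,0,0,0,0,0,0,0,0,0]
}}

```text
time_s: 22.33
eef_pos: [532.6, -13.9, 129.2]
ee_rot: [-0.704, 0.704, -0.065, 0.069]
force: [0.7, -0.9, 0.2]
grip_width: 0.998
```

Request:
{"op": "drive_tool", "data": {
  "gripper": [0,0,0,0,0],
  "offset": [
    [-0.04,0,0],
    [-0.04,0,0],
    [-0.02,0,0],
    [0,0,0],
    [0,0,0]
  ],
  "turn": [0,0,0,0,0]
}}

```text
time_s: 22.75
eef_pos: [433.6, 5.4, 127.9]
ee_rot: [-0.704, 0.704, -0.066, 0.067]
force: [0.4, 0.2, 0.1]
grip_width: 1.0
```

```bash
python3 - <<'E'
from e import *
a,_=save('top','topj'); b,_=save('scene','scenej')
cv2.imwrite('pics/zj.png',np.hstack([cv2.resize(a[145:205,200:320],(800,400),interpolation=cv2.INTER_CUBIC)])[...,::-1])
cv2.imwrite('pics/zj2.png',np.hstack([cv2.resize(b[140:260,200:300],(500,600),interpolation=cv2.INTER_CUBIC)])[...,::-1])
print(np.array(ctrl.sense()['eef_pos']).round(1))
E
```

```text
[434.6   5.  127.5]
```

View pics/zj.png

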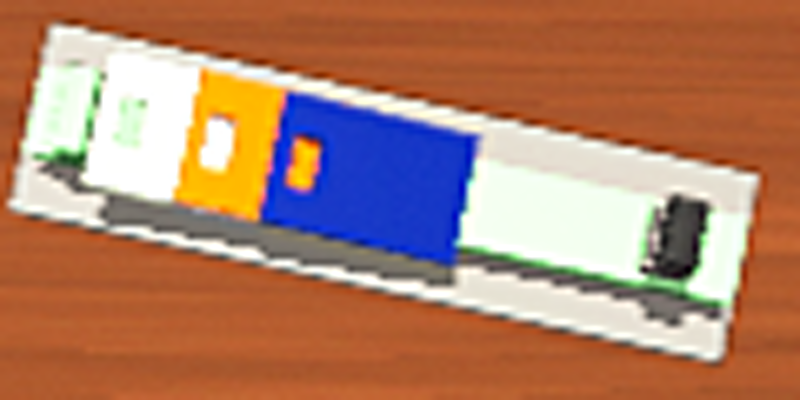

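View pics/zj2.png

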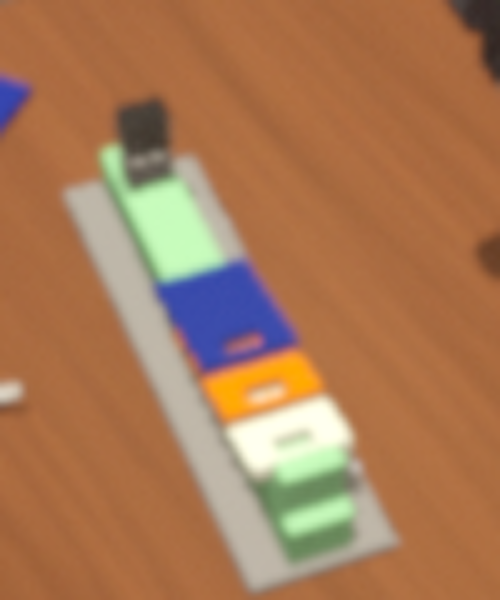

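```bash
python3 - <<'E'
from e import *
for x,y,z in((105,52,50),(83,190,50),(203,68,50),(178,205,50),(290,92,50),(262,220,50),(480,138,36),(455,263,36)):
    w=ray('top',200+x/6.667-.5,145+y/6.667-.5,z); print(x,tray(w,(609.39,-34.88)))
for n,o in(('top',(609.39,-34.88)),('scene',(611.65,-36.34))):
    z=np.load(f'pics/{n}j.npz');im,d=z['im'].astype(int),z['d'];W=cloud(n,d)
    m=(d>0)&(im.max(-1)<90)&(W[...,2]>60)&(np.hypot(W[...,0]-591,W[...,1]+130)<40)
    P=W[m]; Q=np.array([tray(w,o) for w in P]); print(n,m.sum(),'z',np.percentile(P[:,2],[5,50,95]).round(1),np.percentile(Q,[2,50,98],0).round(1).tolist())
    k=P[:,2]>72; print('top part',Q[k].mean(0),Q[k].min(0),Q[k].max(0))
E
python3 go.py 591.2 -131.9 110 -10.85
```

```text
105 (np.float64(22.0), np.float64(104.3))
83 (np.float64(-25.9), np.float64(101.4))
203 (np.float64(23.8), np.float64(70.5))
178 (np.float64(-24.0), np.float64(68.7))
290 (np.float64(22.1), np.float64(39.6))
262 (np.float64(-22.9), np.float64(39.6))
480 (np.float64(22.4), np.float64(-27.8))
455 (np.float64(-22.0), np.float64(-28.4))
top 65 z [63.9 75.6 78.3] [[-11.2, -105.3], [-0.6, -99.4], [10.8, -94.1]]
top part [  0.33333333 -99.94444444] [ -11.2 -105.5] [ 11.6 -94.1]
scene 61 z [62.6 73.7 78.2] [[-7.5, -102.7], [1.8, -93.8], [11.2, -91.3]]
top part [  1.915625 -96.328125] [  -7.6 -103.8] [ 11.6 -91.2]
now [434.6   5.  127.5] ang -10.86 t 22.85 | turn -0.01 then tool mm x,y,z 179.6 17.5 -105.0 tilt [ 1.6e-03 -1.0e+00 -1.0e-04]
```

Request:
{"op": "drive_tool", "data": {
  "gripper": [0,0,0,0,0,0,0,0,0,0,0,0,0],
  "offset": [
    [0.0298,0,-0.0177],
    [0.0298,0,-0.0177],
    [0.0298,0,-0.0177],
    [0.0298,0,-0.0177],
    [0.0298,0,-0.0177],
    [0.0303,0,-0.0175],
    [0,0.012,0],
    [0,0.02,0],
    [0,0.025,0],
    [0,0.013,0],
    [0,0,0],
    [0,0,0],
    [0,0,0]
  ],
  "turn": [0,0,0,0,0,0,0,0,0,0,0,0,0]
}}

```text
time_s: 23.93
eef_pos: [590.6, -132.9, 57.9]
ee_rot: [-0.704, 0.704, -0.066, 0.067]
force: [1.0, -0.4, 0.8]
grip_width: 1.002
```

```bash
python3 go.py 590.6 -133 58; python3 - <<'E'
from c import *
b,d=save('scene','scenek')
cv2.imwrite('pics/zk.png',cv2.resize(b[100:220,190:290],(500,600),interpolation=cv2.INTER_CUBIC)[...,::-1])
E
```

```text
now [ 590.6 -132.9   57.9] ang -10.85 t 23.93 | turn 0.0 then tool mm x,y,z 0.0 -0.1 -0.1 tilt [ 1.8e-03 -1.0e+00 -4.0e-04]
```

View pics/zk.png

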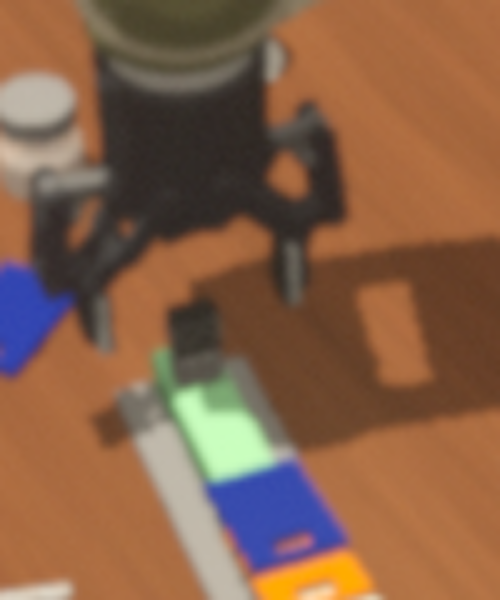

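Request:
{"op": "drive_tool", "data": {
  "gripper": [1,1,1,1,1,1,1,1,1,1],
  "offset": [
    [0,0,0],
    [0,0,0],
    [0,0,0],
    [0,0,0],
    [0,0,0],
    [0,0,0],
    [0,0,0],
    [0,0,0],
    [0,0,0],
    [0,0,0]
  ],
  "turn": [0,0,0,0,0,0,0,0,0,0]
}}

```text
time_s: 24.82
eef_pos: [590.9, -132.9, 57.6]
ee_rot: [-0.704, 0.704, -0.066, 0.068]
force: [5.8, -0.4, -0.7]
grip_width: 0.275
```

```bash
python3 go.py 590.6 -133 58; python3 - <<'E'
from c import *
b,d=save('scene','scenel')
cv2.imwrite('pics/zl.png',cv2.resize(b[100:220,190:290],(500,600),interpolation=cv2.INTER_CUBIC)[...,::-1])
E
```

```text
now [ 590.9 -132.9   57.6] ang -10.85 t 24.82 | turn 0.0 then tool mm x,y,z -0.3 -0.4 -0.1 tilt [ 3.7e-03 -1.0e+00 -5.0e-04]
```

View pics/zl.png

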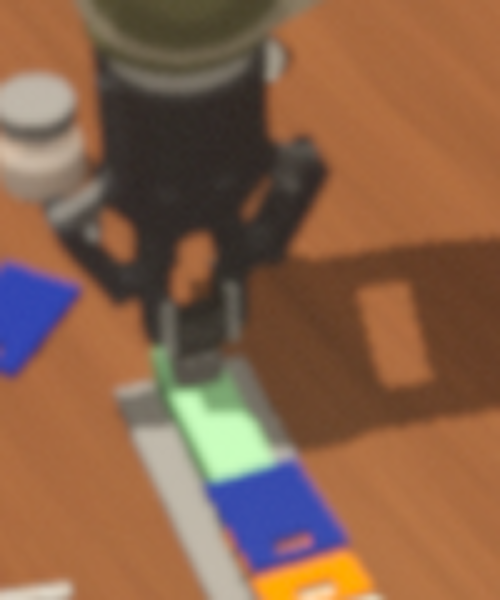

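Request:
{"op": "drive_tool", "data": {
  "gripper": [1,1,1,1,1,1,1,1,1,1],
  "offset": [
    [0.0008,0,0],
    [0,0,0.005],
    [0,0,0.009],
    [0,0,0.009],
    [0,0,0.009],
    [0,0,0.009],
    [0,0,0.006],
    [0,0,0.003],
    [0,0,0],
    [0,0,0]
  ],
  "turn": [0,0,0,0,0,0,0,0,0,0]
}}

```text
time_s: 25.7
eef_pos: [600.7, -82.1, 57.5]
ee_rot: [0.704, -0.704, 0.066, -0.067]
force: [3.1, 1.0, 5.7]
grip_width: 0.275
```

```bash
python3 go.py 600.6 -83.8 58; python3 - <<'E'
from c import *
b,d=save('scene','scenem'); a,_=save('top','topm')
print(tray(ctrl.sense()['eef_pos'],(609.39,-34.88)))
cv2.imwrite('pics/zm.png',cv2.resize(b[110:210,200:280],(480,600),interpolation=cv2.INTER_CUBIC)[...,::-1])
cv2.imwrite('pics/zmt.png',cv2.resize(a[145:205,200:320],(800,400),interpolation=cv2.INTER_CUBIC)[...,::-1])
E
```

```text
now [600.7 -82.1  57.5] ang -10.8 t 25.7 | turn 0.0 then tool mm x,y,z 0.3 -0.5 -1.6 tilt [ 1.9e-03 -1.0e+00  6.0e-04]
(np.float64(0.3), np.float64(-48.1))
```

View pics/zm.png

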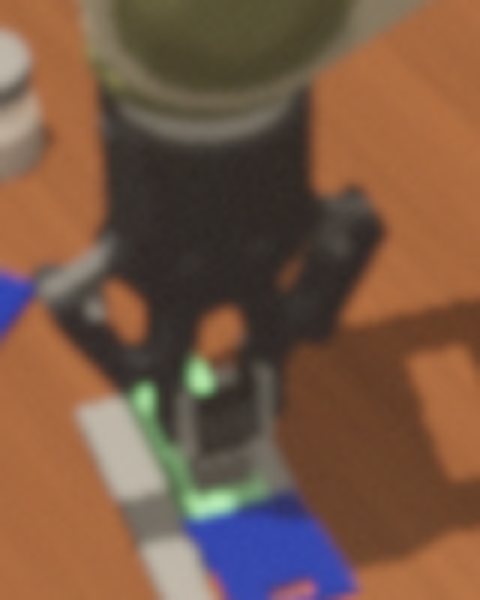

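View pics/zmt.png

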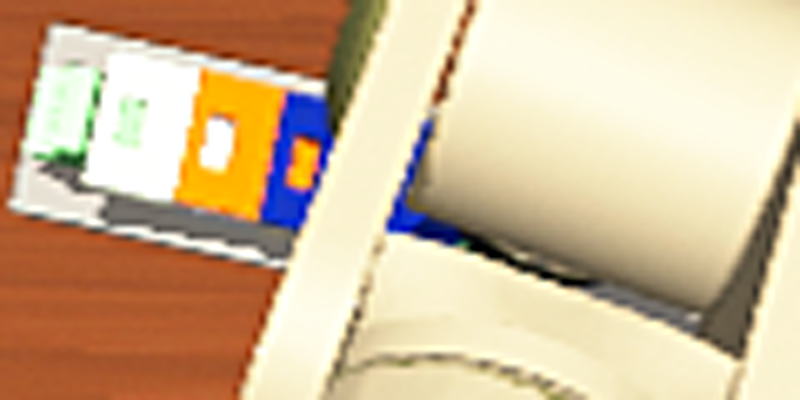

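```bash
python3 - <<'E'
from c import *
im=np.load('pics/scenem.npz')['im']
cv2.imwrite('pics/zn.png',cv2.resize(im[180:205,222:257],(770,550),interpolation=cv2.INTER_NEAREST)[...,::-1])
E
```

View pics/zn.png

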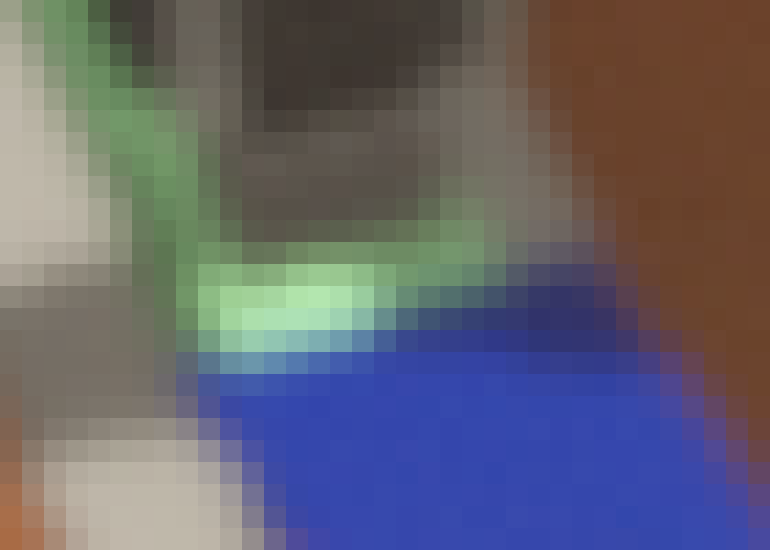

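```bash
python3 - <<'E'
from c import *
for x,y,z in((260,262,30),(430,222,30),(230,372,36),(400,338,36),(230,372,30.5),(400,338,30.5)):
    print(x,y,z,tray(ray('scene',222+x/22-.5,180+y/22-.5,z),(611.65,-36.34)))
E
```

```text
260 262 30 (np.float64(7.8), np.float64(-46.2))
430 222 30 (np.float64(-11.3), np.float64(-44.9))
230 372 36 (np.float64(17.9), np.float64(-27.1))
400 338 36 (np.float64(-0.6), np.float64(-25.1))
230 372 30.5 (np.float64(16.4), np.float64(-31.9))
400 338 30.5 (np.float64(-2.2), np.float64(-29.8))
```

```bash
python3 - <<'E'
from c import *
im=np.load('pics/scenej.npz')['im']
cv2.imwrite('pics/zo.png',cv2.resize(im[155:180,215:250],(770,550),interpolation=cv2.INTER_NEAREST)[...,::-1])
for n,o in(('scenej',(611.65,-36.34)),('scenem',(611.65,-36.34))):
    z=np.load(f'pics/{n}.npz');im,d=z['im'].astype(int),z['d'];W=cloud('scene',d);W[d==0]=np.nan
    # centreline profile along tray
    Q=((W[...,0]-o[0])*tx[0]+(W[...,1]-o[1])*tx[1]); Y=(W[...,0]-o[0])*ty[0]+(W[...,1]-o[1])*ty[1]
    m=(abs(Q-1)<5)&(Y>-112)&(Y<-15)&(W[...,2]>25)
    i=np.argsort(Y[m]); 
    print(n); print([(int(y),int(h),int(c.max())) for y,h,c in zip(Y[m][i],W[...,2][m][i],im[m][i])])
E
```

```text
scenej
[(-105, 75, 110), (-105, 76, 121), (-104, 75, 93), (-104, 76, 99), (-103, 77, 110), (-103, 75, 89), (-102, 76, 81), (-101, 73, 75), (-100, 77, 78), (-99, 75, 75), (-99, 77, 77), (-98, 50, 98), (-98, 75, 74), (-96, 76, 72), (-95, 48, 132), (-95, 77, 72), (-95, 70, 70), (-95, 58, 77), (-95, 52, 115), (-95, 69, 68), (-95, 50, 123), (-95, 55, 81), (-95, 51, 124), (-94, 57, 74), (-94, 48, 139), (-94, 49, 141), (-93, 63, 75), (-93, 63, 66), (-93, 77, 70), (-93, 64, 67), (-93, 68, 67), (-93, 59, 73), (-93, 31, 194), (-93, 65, 69), (-93, 70, 69), (-93, 74, 69), (-93, 56, 90), (-93, 46, 120), (-93, 29, 219), (-93, 67, 68), (-93, 38, 99), (-92, 40, 97), (-92, 33, 173), (-92, 62, 68), (-92, 42, 100), (-92, 38, 106), (-92, 44, 101), (-92, 74, 69), (-92, 70, 68), (-92, 71, 69), (-92, 37, 117), (-92, 28, 240), (-92, 77, 73), (-92, 64, 70), (-92, 74, 72), (-91, 36, 136), (-91, 50, 124), (-91, 79, 71), (-91, 55, 121), (-91, 31, 217), (-91, 30, 232), (-91, 48, 121), (-91, 47, 110), (-91, 46, 104), (-91, 35, 170), (-91, 78, 70), (-91, 63, 67), (-90, 38, 119), (-90, 50, 122), (-90, 45, 100), (-9
[... 6067 characters left out ...]
244), (-24, 36, 150), (-23, 35, 140), (-23, 37, 141), (-23, 35, 170), (-22, 356, 244), (-21, 354, 243), (-21, 355, 242), (-21, 356, 244), (-21, 355, 240), (-20, 38, 165), (-19, 355, 243), (-18, 38, 162), (-18, 37, 173), (-18, 39, 163), (-18, 356, 242), (-18, 230, 90), (-17, 235, 117), (-17, 356, 241), (-17, 232, 110), (-17, 231, 95), (-17, 233, 112), (-17, 237, 116), (-16, 239, 110), (-16, 236, 118), (-16, 36, 172), (-16, 233, 106), (-16, 39, 171), (-16, 237, 118), (-16, 38, 172), (-16, 239, 112), (-16, 230, 80), (-16, 356, 241), (-16, 355, 241), (-15, 231, 86), (-15, 230, 71), (-15, 235, 114), (-15, 239, 115), (-15, 37, 172), (-15, 41, 162), (-15, 236, 117), (-15, 231, 77), (-15, 233, 101)]
```

View pics/zo.png

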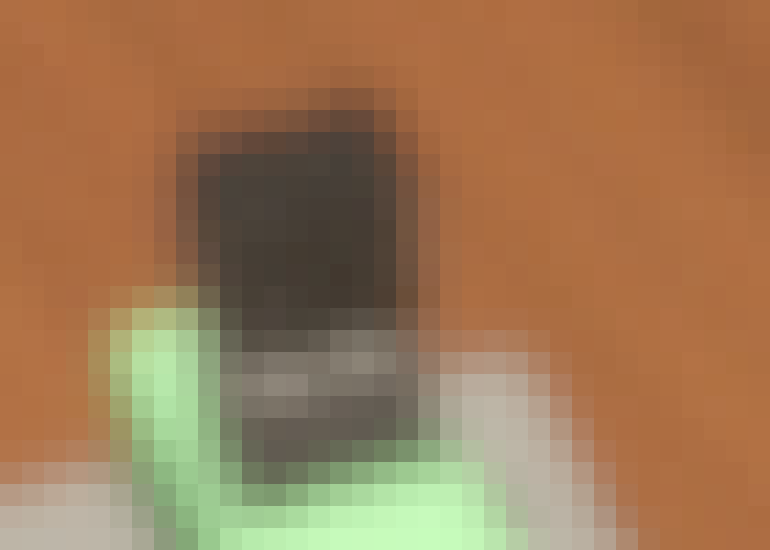

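Request:
{"op": "drive_tool", "data": {
  "gripper": [1,1,1,1,1,1],
  "offset": [
    [0,0,0.003],
    [0,0,0.003],
    [0,0,0.0025],
    [0,0,0],
    [0,0,0],
    [0,0,0]
  ],
  "turn": [0,0,0,0,0,0]
}}

```text
time_s: 26.3
eef_pos: [602.2, -74.0, 57.5]
ee_rot: [0.704, -0.704, 0.066, -0.067]
force: [3.1, 0.8, 5.1]
grip_width: 0.275
```

```bash
cat > v.py <<'E'
import sys
from c import *
k=sys.argv[1]
im,d=save('scene','s_'+k)
print(tray(ctrl.sense()['eef_pos'],(609.39,-34.88)),ctrl.sense()['force'].round(1),ctrl.sense()['time_s'])
cv2.imwrite(f'pics/v_{k}.png',cv2.resize(im[180:230,222:282],(720,600),interpolation=cv2.INTER_CUBIC)[...,::-1])
o=(611.65,-36.34);W=cloud('scene',d);W[d==0]=np.nan;im=im.astype(int)
Q=((W[...,0]-o[0])*tx[0]+(W[...,1]-o[1])*tx[1]); Y=(W[...,0]-o[0])*ty[0]+(W[...,1]-o[1])*ty[1]; Z=W[...,2]
f=(abs(Q-1)<9)&(Z>38)&(Z<50)&(Y>-70)&(Y<-15)&(im.max(-1)<110); print('face',np.median(Y[f]),f.sum())
b=(abs(Q-1)<18)&(im[...,2]-im[...,0]>60)&(Z>30)&(Z<55)&(Y<60)&(Y>-60); print('blue',np.percentile(Y[b],[.5,2,50,98,99.5]).round(1),b.sum())
v,u=np.nonzero(b);print('blue px centroid',u.mean().round(2),v.mean().round(2))
E
python3 v.py 1
```

```text
(np.float64(0.3), np.float64(-39.8)) [3.6 0.8 5.5] 26.35
face -32.09894414911042 28
blue [-31.3 -27.5   5.   37.3  38.6] 240
blue px centroid 242.87 202.14
```

View pics/v_1.png

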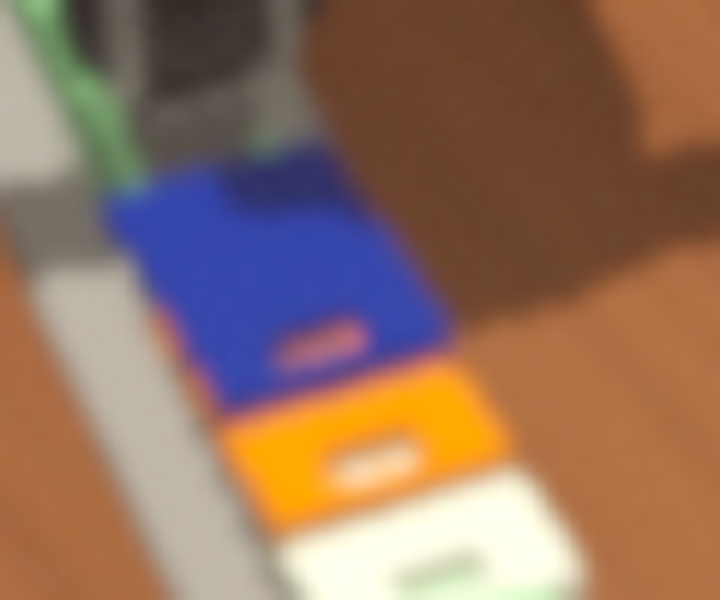

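```bash
cat >> v.py <<'E'
# blue/orange boundary subpixel: sum of blue-ness in a window straddling head edge
w=np.clip((im[...,2]-im[...,0])/130.,-1,1)
np.save(f'pics/w_{k}.npy',w)
r=np.load('pics/w_1.npy'); win=np.s_[205:218,238:262]; dd=(w-r)[win]; print('head-edge shift px(+ = pushed)',(dd.sum()/2/19).round(3),'std',np.abs(dd).mean().round(3))
lw=np.s_[188:200,230:252]; print('foot-edge mean diff',(w-r)[lw].sum().round(2), im[lw].mean().round(2))
E
python3 v.py 1b
```

```text
(np.float64(0.3), np.float64(-39.8)) [2.8 0.  5.2] 26.4
face -31.877342692196905 27
blue [-30.  -27.6   4.8  35.9  37.6] 240
blue px centroid 242.85 202.08Traceback (most recent call last):
  File "v.py", line 15, in <module>
    r=np.load('pics/w_1.npy'); win=np.s_[205:218,238:262]; dd=(w-r)[win]; print('head-edge shift px(+ = pushed)',(dd.sum()/2/19).round(3),'std',np.abs(dd).mean().round(3))
    fid = stack.enter_context(open(os.fspath(file), "rb"))
                              ~~~~^^^^^^^^^^^^^^^^^^^^^^^
FileNotFoundError: [Errno 2] No such file or directory: 'pics/w_1.npy'
```

Request:
{"op": "drive_tool", "data": {
  "gripper": [1,1,1],
  "offset": [
    [0,0,0.0012],
    [0,0,0],
    [0,0,0]
  ],
  "turn": [0,0,0]
}}

```text
time_s: 26.65
eef_pos: [602.3, -73.1, 57.5]
ee_rot: [-0.704, 0.704, -0.066, 0.067]
force: [3.1, -0.9, 6.8]
grip_width: 0.27
```

```bash
python3 v.py 2
```

```text
(np.float64(0.3), np.float64(-38.9)) [ 3.  -1.4  6.6] 26.7
face -30.959743553229124 28
blue [-31.4 -28.8   4.2  36.2  39.2] 234
blue px centroid 242.9 202.24Traceback (most recent call last):
  File "v.py", line 15, in <module>
    r=np.load('pics/w_1.npy'); win=np.s_[205:218,238:262]; dd=(w-r)[win]; print('head-edge shift px(+ = pushed)',(dd.sum()/2/19).round(3),'std',np.abs(dd).mean().round(3))
    fid = stack.enter_context(open(os.fspath(file), "rb"))
                              ~~~~^^^^^^^^^^^^^^^^^^^^^^^
FileNotFoundError: [Errno 2] No such file or directory: 'pics/w_1.npy'
```

Request:
{"op": "drive_tool", "data": {
  "gripper": [1,1,1],
  "offset": [
    [0,0,0.0006],
    [0,0,0],
    [0,0,0]
  ],
  "turn": [0,0,0]
}}

```text
time_s: 26.95
eef_pos: [602.5, -72.7, 57.5]
ee_rot: [-0.704, 0.704, -0.066, 0.067]
force: [2.6, -1.7, 4.9]
grip_width: 0.271
```

```bash
python3 v.py 3
```

```text
(np.float64(0.3), np.float64(-38.4)) [ 1.9 -1.1  5.9] 27.0
face -30.546845711847844 25
blue [-30.1 -27.1   5.   36.9  38.9] 231
blue px centroid 242.83 202.26Traceback (most recent call last):
  File "v.py", line 15, in <module>
    r=np.load('pics/w_1.npy'); win=np.s_[205:218,238:262]; dd=(w-r)[win]; print('head-edge shift px(+ = pushed)',(dd.sum()/2/19).round(3),'std',np.abs(dd).mean().round(3))
    fid = stack.enter_context(open(os.fspath(file), "rb"))
                              ~~~~^^^^^^^^^^^^^^^^^^^^^^^
FileNotFoundError: [Errno 2] No such file or directory: 'pics/w_1.npy'
```

View pics/v_3.png

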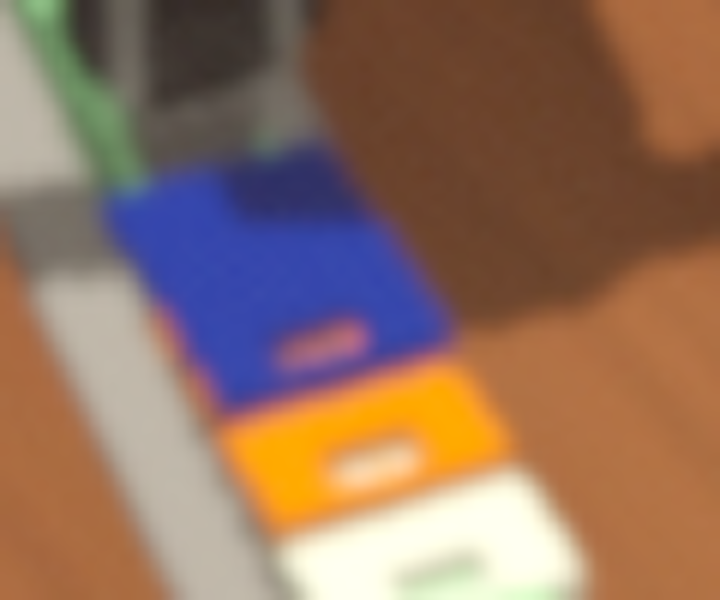

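```bash
cat > vv.py <<'E'
from c import *
import glob
def w(k): im=np.load(f'pics/s_{k}.npz')['im'].astype(float); return im
r=(w('1')+w('1b'))/2
import sys
for k in sys.argv[1:]:
    im=w(k); out=[]
    for nm,(v0,v1,u0,u1) in dict(bluehead=(203,218,236,264),orangehead=(213,228,242,268),blueslot=(205,212,243,256)).items():
        a=cv2.GaussianBlur(r[v0:v1,u0:u1].mean(-1) if 0 else (r[v0:v1,u0:u1,0]-r[v0:v1,u0:u1,2]),(0,0),.7);b=cv2.GaussianBlur(im[v0:v1,u0:u1,0]-im[v0:v1,u0:u1,2],(0,0),.7)
        gy,gx=np.gradient(a); A=np.stack([gx.ravel(),gy.ravel(),np.ones(a.size)],1); s=np.linalg.lstsq(A,(a-b).ravel(),rcond=None)[0]; out.append((nm,s[:2].round(3).tolist()))
    print(k,out)
E
python3 vv.py 1 1b 2 3
python3 - <<'E'
from c import *
print(np.array(w2p('scene',[617,0,45]))-np.array(w2p('scene',[617-.188,-.982,45])))
E
```

```text
1 [('bluehead', [-0.001, -0.001]), ('orangehead', [-0.0, -0.001]), ('blueslot', [0.0, -0.002])]
1b [('bluehead', [0.001, 0.001]), ('orangehead', [0.0, 0.001]), ('blueslot', [-0.0, 0.002])]
2 [('bluehead', [0.005, -0.003]), ('orangehead', [-0.003, 0.001]), ('blueslot', [0.007, -0.003])]
3 [('bluehead', [0.008, -0.002]), ('orangehead', [0.005, -0.002]), ('blueslot', [0.01, -0.004])]
[0.16173816 0.31632842]
```

Request:
{"op": "drive_tool", "data": {
  "gripper": [1,1,1],
  "offset": [
    [0,0,0.0006],
    [0,0,0],
    [0,0,0]
  ],
  "turn": [0,0,0]
}}

```text
time_s: 27.25
eef_pos: [602.5, -72.1, 57.5]
ee_rot: [-0.704, 0.704, -0.066, 0.067]
force: [2.8, -1.4, 4.9]
grip_width: 0.271
```

```bash
sed -i '/^# blue\/orange/,$d' v.py; python3 v.py 4; python3 vv.py 4
```

```text
(np.float64(0.3), np.float64(-37.8)) [ 3.3 -2.1  6. ] 27.3
face -29.647782976059005 31
blue [-29.6 -28.4   5.   36.6  39.2] 237
blue px centroid 242.92 202.29
4 [('bluehead', [0.017, -0.002]), ('orangehead', [0.011, -0.007]), ('blueslot', [0.0, 0.004])]
```

Request:
{"op": "drive_tool", "data": {
  "gripper": [1,1,1],
  "offset": [
    [0,0,0.0005],
    [0,0,0],
    [0,0,0]
  ],
  "turn": [0,0,0]
}}

```text
time_s: 27.55
eef_pos: [602.6, -71.6, 57.5]
ee_rot: [-0.704, 0.704, -0.066, 0.067]
force: [2.7, -1.6, 5.3]
grip_width: 0.272
```

```bash
python3 v.py 5; python3 vv.py 5
```

```text
(np.float64(0.3), np.float64(-37.3)) [ 2.4 -0.4  6.3] 27.6
face -29.264501991720564 30
blue [-31.3 -29.    5.   37.1  38.5] 233
blue px centroid 242.71 202.31
5 [('bluehead', [0.021, -0.001]), ('orangehead', [0.009, 0.002]), ('blueslot', [-0.003, 0.001])]
```

Not yet touching; keep stepping with the visual motion check.

Request:
{"op": "drive_tool", "data": {
  "gripper": [1,1,1],
  "offset": [
    [0,0,0.0005],
    [0,0,0],
    [0,0,0]
  ],
  "turn": [0,0,0]
}}

```text
time_s: 27.85
eef_pos: [602.7, -71.1, 57.5]
ee_rot: [-0.704, 0.704, -0.066, 0.067]
force: [2.6, -2.0, 5.9]
grip_width: 0.27
```

```bash
python3 v.py 6; python3 vv.py 6
```

```text
(np.float64(0.3), np.float64(-36.8)) [ 3.1 -0.6  5.3] 27.9
face -28.659287244517017 29
blue [-30.3 -27.6   5.   37.8  38.1] 236
blue px centroid 242.82 202.26
6 [('bluehead', [0.026, -0.0]), ('orangehead', [0.004, 0.005]), ('blueslot', [-0.001, 0.001])]
```

Request:
{"op": "drive_tool", "data": {
  "gripper": [1,1,1],
  "offset": [
    [0,0,0.0005],
    [0,0,0],
    [0,0,0]
  ],
  "turn": [0,0,0]
}}

```text
time_s: 28.15
eef_pos: [602.8, -70.6, 57.5]
ee_rot: [-0.704, 0.704, -0.066, 0.067]
force: [1.9, -1.3, 6.0]
grip_width: 0.277
```

```bash
python3 v.py 7; python3 vv.py 7
```

```text
(np.float64(0.3), np.float64(-36.4)) [ 2.4 -2.6  5.7] 28.2
face -28.375748308122358 31
blue [-28.6 -27.7   5.2  37.1  38.2] 231
blue px centroid 242.99 202.35
7 [('bluehead', [0.031, 0.046]), ('orangehead', [0.011, 0.01]), ('blueslot', [-0.027, 0.184])]
```

Request:
{"op": "drive_tool", "data": {
  "gripper": [0.5,0,0,0,0,0,0,0,0,0,0,0,0],
  "offset": [
    [0,0,0],
    [0,0,0],
    [0,0,0],
    [0,0,0],
    [0,-0.01,0],
    [0,-0.025,0],
    [0,-0.03,0],
    [0,-0.03,0],
    [-0.04,0,0],
    [-0.04,0,0],
    [-0.04,0,0],
    [-0.04,0,0],
    [0,0,0]
  ],
  "turn": [0,0,0,0,0,0,0,0,0,0,0,0,0]
}}

```text
time_s: 29.28
eef_pos: [438.0, -38.7, 151.0]
ee_rot: [0.705, -0.703, 0.069, -0.064]
force: [0.5, -0.1, 0.7]
grip_width: 0.999
```

```bash
python3 v.py 8; python3 vv.py 7 8; python3 - <<'E'
from h import *
a,_=save('top','topz')
b=np.load('pics/s_8.npz')['im']
cv2.imwrite('pics/zz.png',cv2.resize(a[140:210,195:325],(780,420),interpolation=cv2.INTER_CUBIC)[...,::-1])
cv2.imwrite('pics/zzs.png',b[...,::-1])
E
```

```text
(np.float64(-163.3), np.float64(-36.6)) [ 0.9 -0.6  0.1] 29.3333
face -28.884695274122084 15
blue [-29.2 -27.9   2.   36.5  37.5] 252
blue px centroid 242.99 201.49
7 [('bluehead', [0.031, 0.046]), ('orangehead', [0.011, 0.01]), ('blueslot', [-0.027, 0.184])]
8 [('bluehead', [-0.169, 0.166]), ('orangehead', [0.013, 0.016]), ('blueslot', [-0.021, 0.178])]
```

View pics/zz.png

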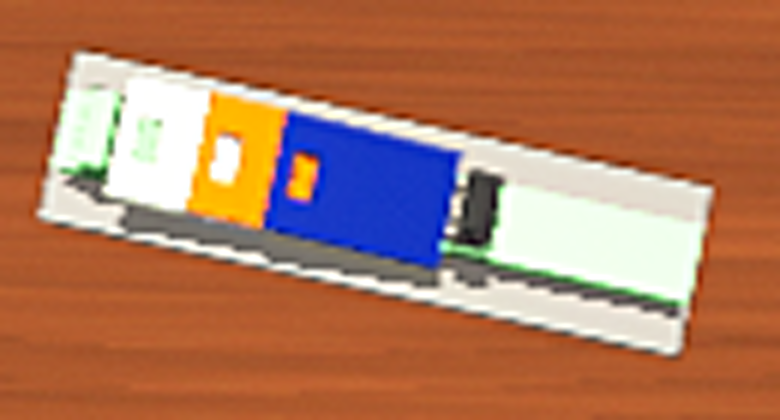

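View pics/v_8.png

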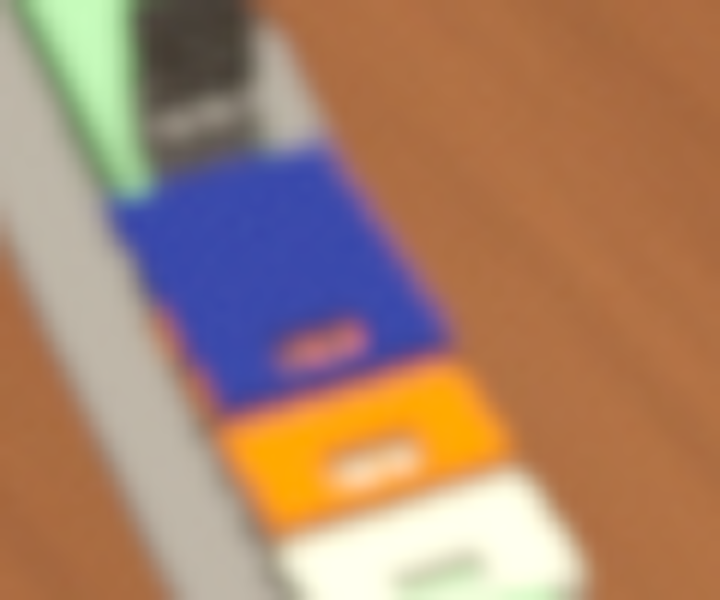

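View pics/zzs.png

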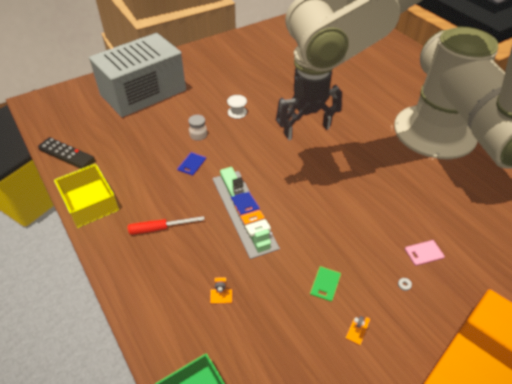

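```bash
python3 -c "
from rig import ctrl
s=ctrl.sense();print(s['time_s'],abs(s['dq']).max().round(4))
print(ctrl.finish_job())"
```

```text
29.3833 0.0801
the job is handed in; nothing more can be done
None
```

The fan is laid in the tray and the job is handed in at 29.4 s: white lies on the ramp by the head stop, orange leans on white, blue leans on orange. The end stop is slid up against blue.

**What happened**
- My first grasp of the orange swatch missed: the fingers closed over the top of it. I checked that it hadn't moved, regripped lower, and it went on normally.
- I gripped the end stop and moved it up in 0.5 mm steps until the pictures showed blue just starting to move. That was roughly 0.2–0.5 mm; orange did not move measurably.
- The arm was still slowing slightly at hand-in (largest joint speed 0.08 rad/s). It was clear of everything, about 160 mm to the side of the tray.

**Last checks**
- **Strips:** the white strip showing is about 32 mm and the orange about 30–31 mm. White sits about 1–1.5 mm high on the ramp by the top camera.
- **Position and squareness:** blue and orange are about 1 mm or less off the centre line. White reads up to 2 mm off, with its head edge about 2–3° out, but parallel to the head stop within about 0.5°. At this pixel size I put the difference down to resolution.
- **Camera disagreement:** the two cameras differed by 1–3 mm in absolute position. The tray's side-to-side position also read about 1 mm different when I gripped the end stop.
- **End stop:** after release, blue stayed where the stop had put it. The depth reading of the stop's face came out 0.5 mm farther back than before release, which I think is noise, but a gap that small can't be ruled out.
- **Other things on the bench:** in the last view the bystanders and look-alikes looked undisturbed.

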